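Load and start the enamelling kiln

TASK

Load the enamelling kiln and start it: raise its hood, slide the spatula under each firing rack standing on the drying plate and carry them all onto the kiln's deck, side by side and clear of where the hood's walls come down, setting them down gently and never touching a rack with the fingers, for the enamel on it is not yet fired. Then lower the hood shut, and after that press the start button; before you leave, stand the vent plug in the hole on top of the hood and lay the spatula back in both notches of its rest. Do not disturb the other things on the bench.

Things in the scene. Friction and masses are not known exactly. Their poses are not given: they have to be found in the camera images.
- rack1: firing rack, 85 g: mesh plate 72 (x) by 70 mm (y), 2.5 mm thick, top 16 mm above the feet; its sides at y = +-34 mm are turned down as legs 13.5 mm high, its ends at +-x are open: a blade slides in along x (free space 65 mm wide, 13.5 mm high). A round plaque, top 20 mm up, is clipped on. Origin: centre of the footprint, at the feet
- rack2: firing rack like rack1
- rack3: firing rack like rack1. Two or three racks are present (absent: None); at the start each stands on the drying plate, its x axis within 0.25 rad of the world's y
- plate: low drying plate, fixed: 400 mm (x) by 220 mm (y), its flat aluminium top 50 mm above the bench; origin under its centre, on the bench
- spatula: cranked firing spatula, 200 g: wooden handle with flat sides, 20 mm wide, 22 mm high, x = -90 to 60 mm; thin shaft bent down to a flat steel blade 44 mm wide, x = 115 to 195 mm, top at z = -27, underside at z = -29 mm, parallel to the handle. Origin: on the handle's axis, near the centre of mass (grip here, 20 mm across); x points to the blade's tip, z up. At the start it lies in its rest
- blade (a point): centre of the top face of the spatula's blade, 155 mm ahead of and 27 mm below the spatula's origin
- rest: fixed steel rest for the spatula: base plate 135 x 60 x 6 mm, two upright forks 8 mm thick at x = -55 and 50 mm, their notches 32 mm wide, notch floor 45 mm and cheeks 61 mm above the bench. Origin: under its centre, on the bench. The handle lies along its x in both notches, the spatula's origin then 56 mm above the rest's
- kiln: grey clamshell enamelling kiln, fixed: base 340 mm wide (y) by 220 mm deep (x), its flat top a firebrick deck 75 mm above the bench; front to its -x, hinge along its back (+x). The hood's 22 mm walls come down around the deck's edge, leaving 296 (y) by 176 mm (x) clear. Origin: under the base's centre, on the bench
- deck (a point): centre of the kiln's deck, on its top, 75 mm above the bench; axes as the kiln's
- hood (a joint): hinge of the kiln's hood, rad: 0 shut, growing as it is raised, at most 1.6; at the start 0 to 0.3; racks go in freely at 1.0 or more. The hood (340 x 220 mm, 62 mm high, 0.7 kg) stays where it is left; lowering takes about 1 to 5 N at the handle, raising up to 8 N
- hood_hinge (a point): middle of the hood's hinge line, 110 mm behind (+x of) the deck's centre at deck height; fixed, axes as the kiln's; the hinge line runs along y
- hood_handle (a point): middle of the hood's handle, a bar along the kiln's y, 120 mm long, 11 mm thick, its middle sleeved black, standing 50 mm off the hood's front face; moves with the hood. Hood shut: 270 mm ahead (-x) of the hinge line, 42 mm above deck height, 20 mm below the hood's top
- vent (a point): mouth of the vent hole in the hood's top, moves with the hood: 30 mm across, through the 22 mm roof; its z is the hole's axis. Hood shut: 145 mm ahead (-x) of the hinge line, 62 mm above deck height
- plug: ceramic vent plug, 50 g, standing on its stem on the bench between drying plate and kiln: tapered stem 26 mm long, 20 mm across at the foot, 25 mm at its top, under a round head 38 mm across, 21 mm high; 48 mm in all. Origin: centre of the stem's foot; z up. Seated, the head rests on the hood and the stem hangs in the hole
- start (a joint): travel of the start button, m: 0 out, 0.005 fully pressed (beyond 0.0035 counts); fully down takes about 4 N, it springs back
- start_top (a point): centre of the start button's top, 22 mm across, on the low dark control box (75 x 80 mm, top 48 mm above the bench) at the front of the kiln's base; 56 mm ahead of the kiln's front face; pressed straight down
- jar_a: bystander: glass jar with black lid, 42 mm across, 52 mm high
- jar_b: bystander: glass jar with white lid, 48 mm across, 60 mm high
- pliers: bystander: pliers with red grips, 170 mm long, lying
- hammer: bystander: wooden-handled hammer, 240 mm long, lying
- tweezers: bystander: steel tweezers, 130 mm long, lying
- ring_clamp: bystander: wooden ring clamp, 100 mm long, lying

How it is judged:
By the outcome, as a careful person would: the job done as asked, in the order asked, and still so for the second after the job is handed in, with the robot touching nothing.
Of rack1, rack2, rack3 only 2 to 3 are there at a start; the rules pass over those that are not, and their reading is None.
At some moment in a run one of rack1, rack2, rack3 may be knocked a few centimetres aside while the robot is not near it.
It also fails if it takes over 208 s, if anything falls off the work surface, if the arm or the gripper's body presses on something with over 40 N, if the wrist force passes 120 N, or if a joint passes its speed limit or range.

ROBOT

A 6-joint arm with a two-finger parallel gripper is mounted at the origin on the work surface. World frame = base frame: x ahead of the robot, y to its left, z up, the work surface at z = 0. Lengths are in m, angles in rad, forces in N, time in s.
With the tool pointing down it reaches from about 0.375 to 0.9 m from the base axis. Payload 3.1 kg.
Tool frame: the origin (TCP) lies on the centre line of the jaws, within the pads' length; the fingertips stand 22 mm ahead of it and the grasp point (between the pads) lies 3 mm ahead of it; z points along the fingers, y is the line along which they close (so a half turn about z gives the same grasp; the last joint's range is limited). The gripper opens to 85 mm and grips with 20 to 120 N. Pads are 22 mm wide; open, the fingers measure 114 mm over their backs; the gripper's body (76 mm by 85 mm) begins 54 mm behind the grasp point. The pads swing forward as they close: fully open they stand 13 mm farther back than shut.
Start: joints at [1.113, 0.527, 1.433, -0, 1.181, -0.178], TCP at [0.173, 0.601, 0.253] pointing down, gripper open.
Joint ranges: [-3.08, 3.08], [-0.75, 2.2], [0.22, 2.44], [-1.43, 4.57], [0, 2.65], [-2.85, 2.85]. Speed limits (rad/s): [2.79, 2.79, 3.14, 3.14, 3.14, 3.14].

INTERFACE

Orientations are given as a unit quaternion [x, y, z, w].
In Python, from station import manip gives the robot as it stands.
- The arm moves only by the tool drive_effector, called after "Call:" in YAML: its name, and indented under it one key for each argument. Schema: {"type":"object","properties":{"motion":{"type":"array","items":{"type":"number"},"minItems":5,"maxItems":100},"grip_force":{"type":"number"},"only":{"type":"string"},"quiet":{"type":"boolean"},"lines":{"type":"string"}},"required":["motion"],"additionalProperties":false}. motion is one flat list of numbers that holds 1 to 20 rows one after another, with no inner brackets; each row has 5 numbers: dx, dy, dz in units of 50 mm, then a turn about the tool's z in rad, then the opening from 0.0 (shut) to 1.0 (fully open); each row is the pose to reach, as a shift and turn from the pose commanded when the call began, along the tool's axes at that moment; what a row does not reach only later rows make up. A row lasts 1/10 s, in which the tool goes at most 0.05 m and 0.15 rad, less where a joint would pass 70% of its speed; a pose out of reach is approached as far as the arm can. The fingers move at their own pace and stop on an object; grip_force is the grip in N (left out, the last holds). Time passes only in rows, so rows that do not move let the fingers close. The tool returns the time, the measured TCP pose, the force, the opening and the grip force at its end. only (a regular expression) keeps the lines of the reply that match it, lines (a string "A,B") keeps lines A to B, and quiet returns only ok. Input that does not fit is refused with a message, and nothing moves.
- manip.sense(): the state, without advancing time (a new reading comes with each control period).
- manip.snapshot(name): name is "side" or "top"; returns a dict with "pixels" (400x640x3 uint8, red, green, blue), "range_z" (400x640 float32, m along the optical axis (not along the pixel's ray), 0 where there is no reading), "fov_y" (degrees; the focal length in pixels is half the picture's height over the tangent of half this angle, whatever the lens; pixels are square), "cx", "cy" (the principal point, pixels), "R" (3x3) and "t" (3): a world point X has camera coordinates R X + t. Camera axes: x right, y down, z forward; pixel columns grow to the right and rows downward; lengths in m; the calibration is good to about 2 mm. A picture is of the moment at which its call begins.
- manip.sign_off(): hands the job in; it is judged then, once.
The state is a dict: "t": time; "q": joint angles; "qd": joint speeds; "tau": joint torques, N m; "tcp_pos": TCP position; "tool_rot": TCP orientation; "force": force on the tool from outside, world axes, zero at the start; "ft_torque": the same for the moment, N m; "finger_gap": opening from 0.0 (shut) to 1.0 (fully open); "gripper_force": force on a finger pad.
Only numpy, scipy, OpenCV 4.12 (cv2) and the standard library are available. Lean on these libraries where they do the work, as an engineer would, in place of code of your own. Each camera call takes 0.05 s, during which the arm holds its last target. There are 200 camera calls.

## Working session

There is one attempt and no reset: what is moved stays moved. The work goes in short steps, Python scripts to look and compute and a tool call to move; the robot and the scene stay as the last step left them, time stands still between calls to the robot, and variables do not carry over. Pictures are saved under pics/ and viewed, at most 14 in all, crops included, and the job is handed in when it is done.

```bash
ls; mkdir -p pics
```

Create h.py:
```python
import numpy as np, cv2
from station import manip
def snap(n):
    s=manip.snapshot(n); s['f']=200/np.tan(np.radians(s['fov_y'])/2); return s
def cloud(s):
    z=s['range_z'].astype(float); v,u=np.mgrid[0:400,0:640]
    c=np.stack([(u-s['cx'])/s['f']*z,(v-s['cy'])/s['f']*z,z],-1)
    w=(c-s['t'])@s['R']; w[z==0]=np.nan; return w
def save(s,name): cv2.imwrite('pics/'+name,s['pixels'][:,:,::-1])
```

Run:
```python
from h import *
for n in('top','side'):
    s=snap(n); save(s,n+'0.png'); np.savez('pics/'+n+'0.npz',**s); print(s['f'],s['R'],s['t'])
print(manip.sense())
```

```text
pics
station.py
453.94717880709953 [[ 0.00867887 -0.99977265  0.01947637]
 [-0.99817521 -0.00982565 -0.05957938]
 [ 0.05975721 -0.01892375 -0.99803355]] [-0.07657513  0.56298172  1.60410647]
380.403769662815 [[ 0.82048266 -0.57162968 -0.00690715]
 [-0.41044401 -0.58063029 -0.70313881]
 [ 0.39792451  0.5797482  -0.71101906]] [-0.50533831  0.29375835  0.9289139 ]
{'t': 0.1, 'q': array([ 1.11251284e+00,  5.28413663e-01,  1.43378633e+00, -4.24175598e-06,
        1.18140720e+00, -1.78474937e-01]), 'qd': array([-0.00039028, -0.00161304, -0.00256933,  0.00045391,  0.00116211,
       -0.00079063]), 'tau': array([ 4.81214938e-04, -4.43303454e+01, -1.78585804e+01, -2.00569734e-04,
        3.91561742e-03,  3.74373684e-06]), 'tcp_pos': array([0.1722909 , 0.60014931, 0.25240271]), 'tool_rot': array([ 1.39447456e-01,  9.90228960e-01, -9.57262248e-04, -3.13440502e-04]), 'force': array([-0.11369442, -0.62082153, -0.15885706]), 'ft_torque': array([-0.01562648, -0.00123544,  0.0301228 ]), 'gripper_force': 0.0, 'finger_gap': 1.0029391041508346}
```
View pics/top0.png

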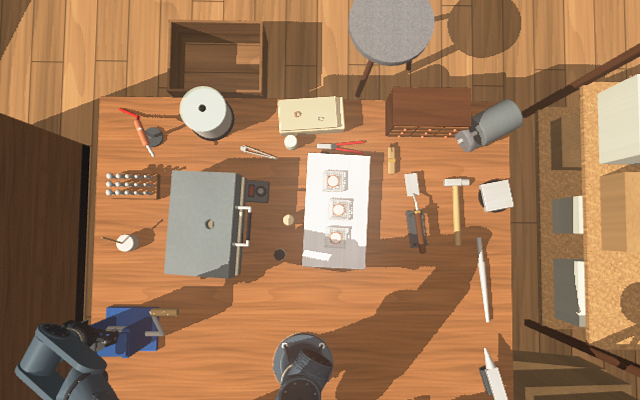

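View pics/side0.png

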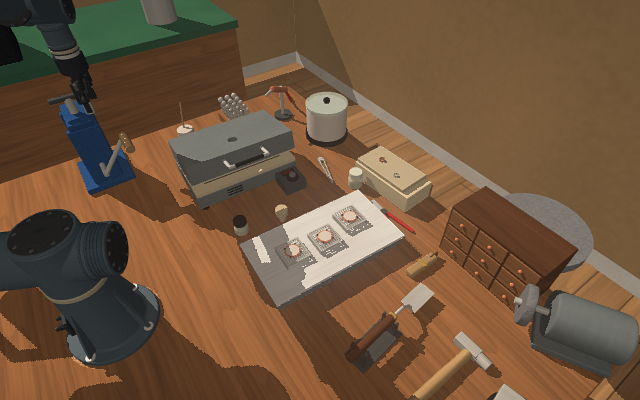

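Top view: kiln (165-245, 170-280) with its front facing right (world −y), three racks at (335,181), (341,210), (336,237) on the white plate, spatula in its rest (414,210) with the blade up (+x), plug (288,219), button (258,190).

Run:
```python
from h import *
import cv2
def load(n):
    s=dict(np.load(f'pics/{n}0.npz')); s['f']=float(s['f']); return s
t=load('top'); w=cloud(t)
for nm,(u,v) in dict(rack1=(335,181),rack2=(341,210),rack3=(336,237),platec=(350,165),handle=(416,230),handle2=(412,212),blade=(412,184),plug=(288,219),button=(258,190),box=(262,198),hood1=(175,180),hood2=(230,180),hood3=(230,270),hood4=(175,268),hbar=(243,225),vent=(210,224),hammer=(457,210)).items(): print(nm,np.round(w[v,u],3))
# plate rect
def rect(mask,zlab):
    P=w[mask]; r=cv2.minAreaRect(P[:,:2].astype(np.float32)); print(zlab,len(P),np.round(r[0],4),np.round(r[1],4),round(r[2],2),'z',np.round(np.median(P[:,2]),4))
v,u=np.mgrid[0:400,0:640]
box=lambda a,b,c,d:(u>=a)&(u<=c)&(v>=b)&(v<=d)
Z=w[...,2]
rect(box(295,145,380,280)&(Z>.04)&(Z<.058),'plate')
for k,(a,b,c,d) in enumerate([(318,165,352,195),(322,196,356,223),(318,224,352,252)]):
    rect(box(a,b,c,d)&(Z>.059)&(Z<.08),'rack%d'%k)
rect(box(160,160,250,285)&(Z>.12)&(Z<.25),'hood')
rect(box(280,212,296,228)&(Z>.03),'plug')
rect(box(403,200,428,255)&(Z>.055),'handle')
rect(box(403,170,428,196)&(Z>.02),'blade')
rect(box(400,190,430,260)&(Z>.003)&(Z<.03),'restbase')
rect(box(245,175,275,205)&(Z>.03),'ctrl')
for n in('top','side'):
    s=load(n); im=s['pixels'][:,:,::-1]
    if n=='top': a=im[150:290,160:470]; a=cv2.resize(a,(775,350),interpolation=cv2.INTER_CUBIC)
    else: a=im[100:370,150:470]; a=cv2.resize(a,(640,540),interpolation=cv2.INTER_CUBIC)
    cv2.imwrite(f'pics/{n}0c.png',a)
```

```text
rack1 [ 0.64  -0.109  0.071]
rack2 [ 0.539 -0.13   0.07 ]
rack3 [ 0.446 -0.113  0.075]
platec [ 0.699 -0.162  0.051]
handle [ 0.473 -0.395  0.049]
handle2 [ 0.537 -0.39   0.005]
blade [ 0.637 -0.386  0.024]
plug [0.507 0.054 0.044]
button [0.605 0.157 0.072]
box [0.58  0.146 0.043]
hood1 [0.63  0.421 0.14 ]
hood2 [0.628 0.235 0.173]
hood3 [0.338 0.232 0.156]
hood4 [0.342 0.415 0.136]
hbar [0.485 0.213 0.028]
vent [0.487 0.319 0.072]
hammer [ 0.545 -0.549  0.021]
plate 6176 [ 0.5431 -0.1128] [0.2205 0.4073] 87.46 z 0.0491
rack0 296 [ 0.6407 -0.1142] [0.1017 0.0702] 89.72 z 0.0662
rack1 283 [ 0.542  -0.1191] [0.0719 0.07  ] 86.96 z 0.0665
rack2 275 [ 0.4449 -0.11  ] [0.072  0.0697] 87.14 z 0.0672
hood 7451 [0.4875 0.3073] [0.2774 0.341 ] 86.97 z 0.1548
plug 92 [0.5053 0.0555] [0.0347 0.0347] 48.21 z 0.0468
handle 291 [ 0.487  -0.4019] [0.1831 0.0423] 7.39 z 0.0645
blade 274 [ 0.6341 -0.3832] [0.084  0.0448] 8.06 z 0.0285
restbase 490 [ 0.4914 -0.4009] [0.2525 0.11  ] 0.07 z 0.0061
ctrl 503 [0.6069 0.1674] [0.0813 0.0785] 86.33 z 0.0483
```

View pics/top0c.png

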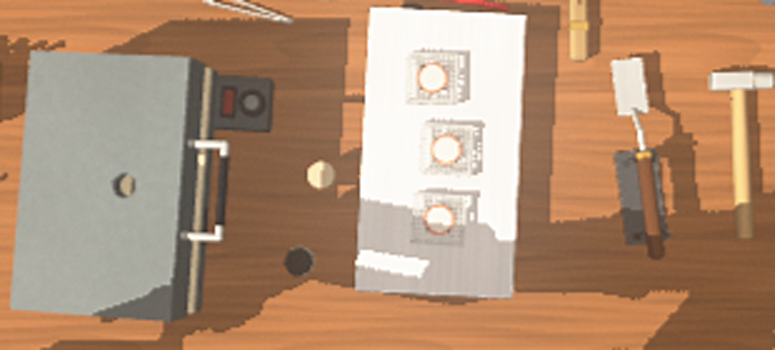

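Crop: kiln yawed a few degrees, handle bar at about crop (222,190) i.e. pixel (249,226), vent hole crop (124,185), jar near crop (298,261) → between kiln and plate; racks nearly square with y. Now fits.

Create fit.py:
```python
from h import *
from scipy.optimize import minimize
def clouds(load=False):
    out=[]
    for n in('top','side'):
        if load: s=dict(np.load(f'pics/{n}0.npz')); s['f']=float(s['f'])
        else: s=snap(n)
        w=cloud(s); s['w']=w; out.append(s)
    return out
def racks(ss,z0=.05,guess=((.64,-.113),(.541,-.12),(.445,-.11)),rad=.062,n0=np.pi/2):
    for g in guess:
        for s in ss:
            w=s['w'].reshape(-1,3); P=w[(np.hypot(w[:,0]-g[0],w[:,1]-g[1])<rad)&(w[:,2]>z0+.0105)&(w[:,2]<z0+.028)]
            if len(P)<60: print('few',g,len(P)); continue
            xy=P[:,:2]
            def cost(p):
                c,si=np.cos(p[2]),np.sin(p[2]); d=xy-p[:2]
                a=np.abs(d@[c,si])-.036; b=np.abs(d@[-si,c])-.035
                o=np.maximum(np.maximum(a,b),0); return np.minimum(o,.008).sum()+0.0
            # fill coverage: bounding rect of trimmed points
            r=cv2.minAreaRect(xy.astype(np.float32))
            best=min((minimize(cost,[*np.median(xy,0),n0+a],method='Nelder-Mead',options=dict(xatol=1e-5,fatol=1e-7,maxiter=2000,initial_simplex=[[*np.median(xy,0),n0+a],[*(np.median(xy,0)+[.01,0]),n0+a],[*(np.median(xy,0)+[0,.01]),n0+a],[*np.median(xy,0),n0+a+.1]])) for a in(-.2,-.1,0,.1,.2)),key=lambda r:r.fun)
            print('fit',np.round(best.x,4),round(best.fun*1e3,1),'rect',np.round(r[0],4),np.round(r[1],4),round(r[2],1),'n',len(P),'z',np.round(np.median(P[:,2]),4))
def spat(ss):
    for s in ss:
        w=s['w'].reshape(-1,3)
```

Run:
```python
from fit import *
ss=clouds(True); racks(ss)
for k,s in enumerate(ss):
    W=s['w'].reshape(-1,3); W=W[np.isfinite(W[:,0])]
    def sel(x0,x1,y0,y1,z0,z1): return W[(W[:,0]>x0)&(W[:,0]<x1)&(W[:,1]>y0)&(W[:,1]<y1)&(W[:,2]>z0)&(W[:,2]<z1)]
    P=sel(.25,.75,.1,.5,.115,.25); 
    # RANSAC plane
    rng=np.random.default_rng(0); b=None
    for _ in range(400):
        a=P[rng.choice(len(P),3,False)]; n=np.cross(a[1]-a[0],a[2]-a[0]); 
        if np.linalg.norm(n)<1e-4: continue
        n/=np.linalg.norm(n); n*=np.sign(n[2]); i=np.abs((P-a[0])@n)<.003
        if b is None or i.sum()>b.sum(): b=i
    Q=P[b]; c=Q.mean(0); U,S,V=np.linalg.svd(Q-c,full_matrices=False); n=V[2]*np.sign(V[2][2])
    ex=np.array([0,1,0])-n*n[1]; ex/=np.linalg.norm(ex); ey=np.cross(n,ex)
    q=np.stack([(Q-c)@ex,(Q-c)@ey],1).astype(np.float32); r=cv2.minAreaRect(q)
    cc=c+r[0][0]*ex+r[0][1]*ey; print(s['f'],'hood n',n,'theta',np.arccos(n[2]),'c',cc,'size',r[1],'ang',r[2],len(Q))
    print('plane yaw from n',np.degrees(np.arctan2(n[1],n[0])))
    for nm,a in dict(bar=(.35,.65,.14,.215,.1,.16),plug=(.48,.53,.03,.08,.03,.06),ctrl=(.55,.66,.11,.21,.035,.06),btn=(.58,.63,.13,.19,.052,.09),handle=(.37,.57,-.45,-.35,.052,.08),blade=(.58,.7,-.43,-.34,.015,.05),plate=(.3,.8,-.25,.02,.042,.056),base=(.3,.75,.15,.3,.05,.1)).items():
        p=sel(*a)
        if len(p)>5: r=cv2.minAreaRect(p[:,:2].astype(np.float32)); print(nm,len(p),np.round(r[0],4),np.round(r[1],4),round(r[2],1),'mean',np.round(p.mean(0),4),'med',np.round(np.median(p,0),4),'zmax',np.round(p[:,2].max(),4))
```

```text
fit [ 0.6407 -0.0978  1.5647] 0.2 rect [ 0.6406 -0.0983] [0.0704 0.0698] 0.2 n 277 z 0.0666
fit [ 0.6386 -0.099   1.5365] 14.8 rect [ 0.6383 -0.0993] [0.0749 0.072 ] 87.7 n 431 z 0.0671
fit [ 0.542  -0.119   1.5194] 0.0 rect [ 0.542  -0.1188] [0.0714 0.07  ] 87.0 n 267 z 0.0667
fit [ 0.5395 -0.1188  1.5239] 19.5 rect [ 0.5526 -0.1195] [0.0738 0.0978] 87.1 n 473 z 0.067
fit [ 0.4448 -0.11    1.5215] 0.0 rect [ 0.4449 -0.11  ] [0.072  0.0697] 87.1 n 266 z 0.0674
fit [ 0.4429 -0.1101  1.5203] 107.7 rect [ 0.4569 -0.1111] [0.0766 0.0987] 86.5 n 516 z 0.0669
453.94717880709953 hood n [0.00841966 0.17496451 0.98453874] theta 0.17607536627998385 c [0.48913765 0.33418921 0.15447816] size (0.3403451442718506, 0.2264443188905716) ang 87.121826171875 4490
plane yaw from n 87.24493038367491
bar 87 [0.534  0.1958] [0.2306 0.0378] 0.5 mean [0.5903 0.2107 0.1324] med [0.6042 0.2128 0.13  ] zmax 0.1598
plug 92 [0.5053 0.0555] [0.0347 0.0347] 48.2 mean [0.5056 0.0546 0.047 ] med [0.5069 0.0541 0.0468] zmax 0.0562
ctrl 465 [0.6042 0.1678] [0.0834 0.0948] 89.2 mean [0.6052 0.1701 0.0483] med [0.6041 0.
[... 1061 characters left out ...]
0521
ctrl 481 [0.5992 0.1671] [0.0858 0.0988] 89.5 mean [0.5989 0.1667 0.0484] med [0.5954 0.1673 0.0483] zmax 0.06
btn 94 [0.6009 0.1595] [0.036 0.057] 3.9 mean [0.5991 0.1472 0.0616] med [0.5986 0.1455 0.0603] zmax 0.0727
handle 769 [ 0.4805 -0.4033] [0.1806 0.0435] 7.7 mean [ 0.4668 -0.4064  0.0641] med [ 0.4641 -0.4067  0.0655] zmax 0.0714
blade 527 [ 0.6278 -0.3834] [0.0941 0.0446] 7.9 mean [ 0.6326 -0.3835  0.0295] med [ 0.6326 -0.3841  0.0291] zmax 0.05
plate 8012 [ 0.5375 -0.1122] [0.2235 0.4005] 87.6 mean [ 0.5182 -0.1249  0.0501] med [ 0.5058 -0.1401  0.0502] zmax 0.056
base 1811 [0.4775 0.2206] [0.1111 0.3433] 82.4 mean [0.4742 0.2288 0.0697] med [0.4713 0.2244 0.074 ] zmax 0.0809
```

Create go.py:
```python
from h import *
from scipy.spatial.transform import Rotation as Ro
def delta(p,psi=None):
    s=manip.sense(); R=Ro.from_quat(s['tool_rot']).as_matrix(); d=R.T@(np.array(p)-s['tcp_pos'])
    now=np.arctan2(R[1,1],R[0,1]); turn=0 if psi is None else -((psi-now+np.pi)%(2*np.pi)-np.pi)
    print('t',round(s['t'],1),'tcp',np.round(s['tcp_pos'],4),'psi',round(now,4),'F',np.round(s['force'],1),'gap',round(s['finger_gap'],3),'-> d',np.round(d,4),'turn',round(turn,4))
if __name__=='__main__':
    import sys; a=list(map(float,sys.argv[1:])); delta(a[:3],a[3] if len(a)>3 else None)
```

Run:
```python
from fit import *
for s in clouds(True):
    W=s['w'].reshape(-1,3); P=W[(W[:,0]>.35)&(W[:,0]<.6)&(W[:,1]>.13)&(W[:,1]<.19)&(W[:,2]>.13)&(W[:,2]<.2)]
    print(len(P),P.min(0),P.max(0),np.median(P,0)); r=cv2.minAreaRect(P[:,:2].astype(np.float32)); print(r)
    D=P[P[:,1]<.182]; print(np.polyfit(D[:,0],D[:,1],1),D.mean(0))
```

```bash
python3 go.py .480 .174 .30 1.52
```

```text
160 [0.41576268 0.16638856 0.15713192] [0.54521916 0.1898521  0.17700665] [0.48351094 0.17496472 0.16680285]
((0.4804946184158325, 0.1773872822523117), (0.12928275763988495, 0.02346079796552658), 0.6869845986366272)
[-0.04248151  0.19507268] [0.48273937 0.17456519 0.16714302]
189 [0.413429   0.16398065 0.15919387] [0.54214659 0.18858167 0.17253739] [0.47575308 0.17246876 0.16710464]
((0.4777906537055969, 0.176035538315773), (0.12865157425403595, 0.02452332340180874), 0.26546037197113037)
[-0.03816165  0.19053217] [0.47752342 0.17230908 0.16665807]
t 0.1 tcp [0.1723 0.6001 0.2524] psi 1.291 F [-0.1 -0.6 -0.2] gap 1.003 -> d [-0.4134 -0.3247 -0.0471] turn -0.229
```

Units first: shifts go in units of 50 mm. So -0.413 m is -8.26, -0.4 m is -8.

Call:
drive_effector:
  motion: [0, 0, -0.94, 0, 1, -0.8, -0.64, -0.94, 0, 1, -1.6, -1.28, -0.94, -0.05, 1, -2.4, -1.9, -0.94, -0.08, 1, -3.2, -2.54, -0.94, -0.1, 1, -4, -3.16, -0.94, -0.13, 1, -4.8, -3.8, -0.94, -0.16, 1, -5.6, -4.4, -0.94, -0.2, 1, -6.4, -5.04, -0.94, -0.229, 1, -7.2, -5.68, -0.94, -0.229, 1, -8, -6.3, -0.94, -0.229, 1, -8.26, -6.5, -0.94, -0.229, 1, -8.26, -6.5, -0.94, -0.229, 1]
  grip_force: 60

```text
t: 1.4
tcp_pos: [0.482, 0.1714, 0.3]
tool_rot: [0.028, 1.0, -0.0, 0.0]
force: [-0.6, -0.2, 0.6]
finger_gap: 1.002
gripper_force: 0.0
```

```bash
python3 go.py .480 .174 .165 1.52
```

```text
t 1.4 tcp [0.482  0.1714 0.3   ] psi 1.5149 F [-0.6 -0.2  0.6] gap 1.002 -> d [0.0023 0.0026 0.135 ] turn -0.0051
```

Scaled: 0.135 m is 2.7, 0.125 m is 2.5.

Call:
drive_effector:
  motion: [0.04, 0.06, 0.8, -0.005, 0.4, 0.04, 0.06, 1.4, -0.005, 0.4, 0.04, 0.06, 1.8, -0.005, 0.4, 0.04, 0.06, 2.2, -0.005, 0.4, 0.04, 0.06, 2.5, -0.005, 0.4, 0.04, 0.06, 2.7, -0.005, 0.4, 0.04, 0.06, 2.7, -0.005, 0.4, 0.04, 0.06, 2.7, -0.005, 0, 0.04, 0.06, 2.7, -0.005, 0, 0.04, 0.06, 2.7, -0.005, 0, 0.04, 0.06, 2.7, -0.005, 0, 0.04, 0.06, 2.7, -0.005, 0]
  grip_force: 60

```text
t: 2.6
tcp_pos: [0.4781, 0.1765, 0.166]
tool_rot: [0.023, 1.0, -0.001, 0.0]
force: [0.5, -5.3, 1.1]
finger_gap: 0.106
gripper_force: 58.5
```

Run:
```python
from go import *
s=manip.sense();p=s['tcp_pos'];R=Ro.from_quat(s['tool_rot']).as_matrix()
h=np.array([.493,.4325,.075]); xk=np.array([np.cos(1.52),np.sin(1.52),0])
g=p-[0,0,.003]-h; a=g@xk; r=np.hypot(a,g[2]); th=np.arctan2(g[2],-a)-np.arctan2(.042,.27); print(p,'r',r,'th',th)
th0=th+np.arctan2(.042,.27); r=.2733
for t in np.arange(.1,1.15,.1):
    t+=0; d=xk*(-r*np.cos(th0+t)-(-r*np.cos(th0)))+[0,0,r*(np.sin(th0+t)-np.sin(th0))]; print(round(th+t,2),np.round(R.T@d,3))
```

```text
[0.47811322 0.17648777 0.16602834] r 0.27112611953526256 th 0.17635112590519886
0.28 [-0.     0.01  -0.025]
0.38 [-0.     0.023 -0.05 ]
0.48 [-0.     0.038 -0.072]
0.58 [-0.     0.055 -0.094]
0.68 [-0.001  0.074 -0.113]
0.78 [-0.001  0.095 -0.131]
0.88 [-0.001  0.118 -0.146]
0.98 [-0.001  0.142 -0.159]
1.08 [-0.001  0.167 -0.169]
1.18 [-0.001  0.193 -0.177]
1.28 [-0.001  0.22  -0.182]
```

Call:
drive_effector:
  motion: [0, 0.04, -0.12, 0, 0, 0, 0.1, -0.26, 0, 0, 0, 0.2, -0.5, 0, 0, 0, 0.32, -0.76, 0, 0, 0, 0.46, -1, 0, 0, 0, 0.6, -1.22, 0, 0, 0, 0.76, -1.44, 0, 0, 0, 0.92, -1.66, 0, 0, 0, 1.1, -1.88, 0, 0, 0, 1.28, -2.08, 0, 0, 0, 1.48, -2.26, 0, 0, 0, 1.68, -2.44, 0, 0, 0, 1.9, -2.62, 0, 0, 0, 2.12, -2.78, 0, 0, 0, 2.36, -2.92, 0, 0, 0, 2.6, -3.06, 0, 0, 0, 2.84, -3.18, 0, 0, 0, 3.08, -3.28, 0, 0, 0, 3.34, -3.38, 0, 0, 0, 3.6, -3.46, 0, 0]

```text
t: 4.6
tcp_pos: [0.4872, 0.3549, 0.3419]
tool_rot: [0.023, 1.0, -0.002, 0.002]
force: [0.2, -7.9, 10.5]
finger_gap: 0.103
gripper_force: 62.5
```

Call:
drive_effector:
  motion: [0, 0.26, -0.08, 0, 0, 0, 0.52, -0.14, 0, 0, 0, 0.78, -0.18, 0, 0, 0, 0.78, -0.18, 0, 0, 0, 0.78, -0.18, 0, 0]

```text
t: 5.1
tcp_pos: [0.4893, 0.3969, 0.3516]
tool_rot: [0.023, 1.0, 0.002, 0.004]
force: [-0.7, -0.4, 10.8]
finger_gap: 0.106
gripper_force: 61.8
```

Run:
```python
from go import *
s=snap('side'); save(s,'side1.png')
```

```text
(no output)
```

View pics/side1.png

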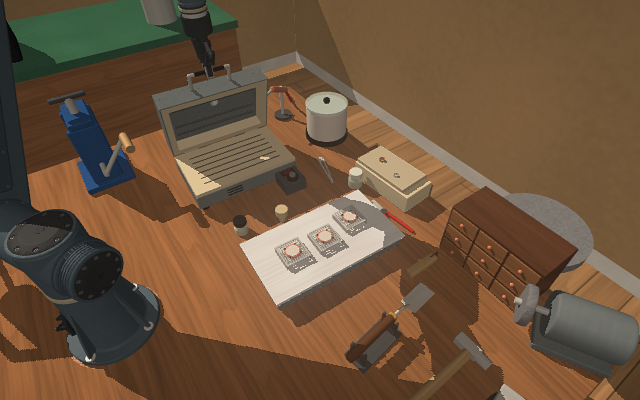

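Side view: the hood is wide open (~1.27 rad), the deck is free, racks at (293,254), (325,238), (349,215) undisturbed. Release and go to the spatula.

Scaled: -0.08 m is -1.6, -0.05 m is -1.

Call:
drive_effector:
  motion: [0, 0, 0, 0, 0.45, 0, 0, 0, 0, 0.45, 0, 0, 0, 0, 0.45, 0, 0, -0.4, 0, 0.45, 0, 0, -1, 0, 0.45, 0, 0, -1.6, 0, 0.45, 0, 0, -1.6, 0, 0.45]

```text
t: 5.85
tcp_pos: [0.4894, 0.3972, 0.4321]
tool_rot: [0.023, 1.0, 0.003, 0.004]
force: [0.1, -0.1, 0.7]
finger_gap: 0.447
gripper_force: 0.0
```

```bash
python3 go.py .4795 -.4035 .25 -1.436
```

Run:
```python
from fit import *
s=clouds()[1]; W=s['w'].reshape(-1,3); P=W[(W[:,2]>.066)&(W[:,2]<.084)&(W[:,0]>.28)&(W[:,0]<.7)&(W[:,1]>.17)&(W[:,1]<.5)]
print(cv2.minAreaRect(P[:,:2].astype(np.float32)),np.median(P[:,2]),len(P))
```

```text
t 5.8 tcp [0.4894 0.3972 0.4321] psi 1.5252 F [ 0.1 -0.1  0.7] gap 0.447 -> d [-0.0252 -0.8013  0.178 ] turn 2.9612
((0.4862971305847168, 0.325051486492157), (0.22761890292167664, 0.3405474126338959), 86.53457641601562) 0.07545094079516573 4616
```

Scaled: -0.801 m is -16.02, -0.79 m is -15.8.

Call:
drive_effector:
  motion: [0, -0.4, 0, 0.05, 0.6, -0.04, -1.2, 0, 0.2, 0.6, -0.06, -2, 0, 0.35, 0.6, -0.1, -2.8, 0, 0.5, 0.6, -0.12, -3.6, 0, 0.65, 0.6, -0.14, -4.4, 0, 0.8, 0.6, -0.16, -5.2, 0, 0.95, 0.6, -0.2, -6, 0, 1.1, 0.6, -0.24, -7, 0, 1.25, 0.6, -0.26, -8, 0, 1.4, 0.6, -0.28, -9, 0, 1.55, 0.6, -0.3, -10, 0.4, 1.7, 0.6, -0.34, -11, 0.8, 1.85, 0.6, -0.38, -12, 1.2, 2, 0.6, -0.42, -13, 1.8, 2.15, 0.6, -0.44, -14, 2.4, 2.3, 0.6, -0.48, -15, 3, 2.45, 0.6, -0.5, -15.8, 3.4, 2.6, 0.6, -0.5, -16.02, 3.56, 2.75, 0.6, -0.5, -16.02, 3.56, 2.9, 0.6]

```text
t: 7.95
tcp_pos: [0.4735, -0.4082, 0.2428]
tool_rot: [0.996, 0.092, -0.003, -0.003]
force: [-1.4, 0.6, 0.7]
finger_gap: 0.598
gripper_force: 0.0
```

```bash
python3 go.py .4795 -.4035 .15 -1.436
```

Run:
```python
from fit import *
ss=clouds()
for s in ss:
    W=s['w'].reshape(-1,3)
    for nm,a in dict(handle=(.37,.55,-.45,-.35,.056,.075),blade=(.58,.7,-.43,-.34,.015,.05)).items():
        p=W[(W[:,0]>a[0])&(W[:,0]<a[1])&(W[:,1]>a[2])&(W[:,1]<a[3])&(W[:,2]>a[4])&(W[:,2]<a[5])]
        if len(p)>20:
            r=cv2.minAreaRect(p[:,:2].astype(np.float32)); print(nm,len(p),np.round(r[0],4),np.round(r[1],4),round(r[2],1))
            d=p[np.abs((p-p.mean(0))@[-.13,.99,0])<.012]; print(' line',np.polyfit(d[:,0],d[:,1],1), d.mean(0))
racks(ss)
```

```text
t 8.0 tcp [ 0.4735 -0.4082  0.2428] psi -1.386 F [-1.4  0.6  0.7] gap 0.598 -> d [ 0.0073 -0.0029  0.0928] turn 0.05
handle 142 [ 0.499  -0.3935] [0.0414 0.1001] 85.0
 line [ 0.06072587 -0.42840038] [ 0.5044386  -0.39776791  0.06456062]
blade 281 [ 0.6287 -0.3834] [0.0958 0.0463] 8.7
 line [ 0.10751397 -0.45120421] [ 0.63342112 -0.3831026   0.02949484]
handle 700 [ 0.4696 -0.4054] [0.1591 0.0425] 8.5
 line [ 0.12927481 -0.46661454] [ 0.46285515 -0.40677903  0.06544249]
blade 312 [ 0.6285 -0.3889] [0.0937 0.0347] 5.8
 line [ 0.10824518 -0.46084299] [ 0.63353845 -0.3922655   0.02971835]
fit [ 0.6418 -0.0986  1.5342] 8.3 rect [ 0.6372 -0.1036] [0.077  0.0803] 0.6 n 281 z 0.0668
fit [ 0.6385 -0.0989  1.5406] 11.3 rect [ 0.6378 -0.0981] [0.0725 0.077 ] 0.8 n 411 z 0.0669
fit [ 0.542  -0.1182  1.4933] 0.4 rect [ 0.5419 -0.1184] [0.0725 0.0695] 86.2 n 270 z 0.067
fit [ 0.5395 -0.1189  1.5212] 13.9 rect [ 0.5398 -0.1187] [0.0755 0.0714] 86.9 n 470 z 0.0669
fit [ 0.4454 -0.1096  1.5348] 0.0 rect [ 0.4454 -0.1094] [0.072  0.0695] 88.3 n 269 z 0.0668
fit [ 0.4424 -0.1099  1.5187] 69.3 rect [ 0.4564 -0.1103] [0.0743 0.0986] 87.4 n 512 z 0.0667
```

Scaled: 0.093 m is 1.86, 0.08 m is 1.6.

Call:
drive_effector:
  motion: [0.14, -0.04, 0.8, 0.052, 0.6, 0.14, -0.04, 1.6, 0.054, 0.6, 0.14, -0.04, 1.86, 0.054, 0.6, 0.14, -0.04, 1.86, 0.054, 0.6]

```text
t: 8.45
tcp_pos: [0.4817, -0.3996, 0.1541]
tool_rot: [0.997, 0.072, -0.002, -0.002]
force: [-0.0, -0.4, -0.0]
finger_gap: 0.599
gripper_force: 0.0
```

```bash
python3 go.py .4795 -.4045 .059 -1.442
```

```text
t 8.4 tcp [ 0.4817 -0.3996  0.1541] psi -1.4262 F [-0.  -0.4 -0. ] gap 0.599 -> d [-0.0026  0.005   0.0951] turn 0.0158
```

Scaled: 0.095 m is 1.9, 0.09 m is 1.8.

Call:
drive_effector:
  motion: [-0.06, 0.1, 0.6, 0.016, 0.6, -0.06, 0.1, 1.2, 0.016, 0.6, -0.06, 0.1, 1.6, 0.016, 0.6, -0.06, 0.1, 1.8, 0.016, 0.6, -0.06, 0.1, 1.9, 0.016, 0.6, -0.06, 0.1, 1.9, 0.016, 0.6, -0.06, 0.1, 1.9, 0.016, 0, -0.06, 0.1, 1.9, 0.016, 0, -0.06, 0.1, 1.9, 0.016, 0, -0.06, 0.1, 1.9, 0.016, 0, -0.06, 0.1, 1.9, 0.016, 0, -0.06, 0.1, 1.9, 0.016, 0]
  grip_force: 110

```text
t: 9.65
tcp_pos: [0.4809, -0.4075, 0.0629]
tool_rot: [0.998, 0.063, 0.001, 0.001]
force: [-1.1, 0.8, 5.6]
finger_gap: 0.213
gripper_force: 107.7
```

```bash
python3 go.py .4795 -.4045 .159 -1.442
```

```text
t 9.7 tcp [ 0.4809 -0.4075  0.0629] psi -1.4448 F [-1.1  0.8  5.6] gap 0.213 -> d [-0.0009 -0.003  -0.0961] turn -0.0028
```

Scaled: -0.03 m is -0.6, -0.137 m is -2.74.

Call:
drive_effector:
  motion: [0, 0, -0.2, 0, 0, 0, 0, -0.6, 0, 0, 0, 0, -1.2, 0, 0, 0, 0, -2, 0, 0, 0, 0, -2.74, 0, 0, 0, 0, -2.74, 0, 0]

```text
t: 10.25
tcp_pos: [0.4829, -0.4101, 0.2048]
tool_rot: [0.998, 0.063, 0.004, 0.005]
force: [0.2, -1.2, -1.9]
finger_gap: 0.211
gripper_force: 107.6
```

```bash
python3 go.py .64 -.36 .20 -.03
```

```text
t 10.2 tcp [ 0.4829 -0.4101  0.2048] psi -1.4449 F [ 0.2 -1.2 -1.9] gap 0.211 -> d [ 0.1621 -0.03    0.0056] turn -1.4149
```

Call:
drive_effector:
  motion: [0.2, 0, 0, -0.08, 0, 0.6, -0.1, 0, -0.2, 0, 1, -0.2, 0, -0.34, 0, 1.6, -0.3, 0.06, -0.48, 0, 2.2, -0.4, 0.1, -0.62, 0, 2.8, -0.5, 0.12, -0.76, 0, 3.1, -0.6, 0.12, -0.9, 0, 3.24, -0.6, 0.12, -1.04, 0, 3.24, -0.6, 0.12, -1.18, 0, 3.24, -0.6, 0.12, -1.32, 0, 3.24, -0.6, 0.12, -1.38, 0, 3.24, -0.6, 0.12, -1.415, 0, 3.24, -0.6, 0.12, -1.415, 0, 3.24, -0.6, 0.12, -1.415, 0]

```text
t: 11.65
tcp_pos: [0.6369, -0.3569, 0.1914]
tool_rot: [0.718, 0.696, -0.0, -0.001]
force: [0.1, 0.0, -2.3]
finger_gap: 0.212
gripper_force: 107.6
```

```bash
python3 go.py .64 -.36 .2 -.03
```

Create blade.py:
```python
from fit import *
from go import Ro
def blade(ss):
    """blade seen near expected place, offset in the tool frame"""
    q=manip.sense(); R=Ro.from_quat(q['tool_rot']).as_matrix(); p=q['tcp_pos']; out=[]
    for s in ss:
        W=s['w'].reshape(-1,3); L=(W-p)@np.c_[R[:,0],-R[:,1],-R[:,2]]  # x ahead, y left?, z up
        P=L[(np.abs(L[:,1])<.04)&(L[:,0]>.10)&(L[:,0]<.215)&(L[:,2]>-.06)&(L[:,2]<-.012)]
        if len(P)<40: print('few',len(P)); continue
        B=P[(P[:,0]>.122)&(P[:,0]<.19)]; A=np.c_[B[:,0]-.155,B[:,1],np.ones(len(B))]; c,*_=np.linalg.lstsq(A,B[:,2],rcond=None)
        g=np.abs(B[:,2]-A@c)<.003; c,*_=np.linalg.lstsq(A[g],B[g,2],rcond=None)
        Bg=B[g]; xs=np.linspace(.125,.185,7); mid=[(np.percentile(Bg[np.abs(Bg[:,0]-x)<.006,1],[2,98])).mean() for x in xs]
        wid=[np.ptp(np.percentile(Bg[np.abs(Bg[:,0]-x)<.006,1],[2,98])) for x in xs]
        m=np.polyfit(xs-.155,mid,1)
        print('n',len(P),'tip',round(np.percentile(P[:,0],99.5),4),'z@155',round(c[2],4),'pitch',round(c[0],3),'roll',round(c[1],3),'lat@155',round(m[1],4),'yawoff',round(m[0],3),'wid',np.round(np.median(wid),3))
```

Run:
```python
from blade import *
ss=clouds(); blade(ss); racks(ss); save(ss[1],'side2.png')
```

```text
t 11.7 tcp [ 0.6369 -0.3569  0.1914] psi -0.0308 F [ 0.1  0.  -2.3] gap 0.212 -> d [-0.003   0.0032 -0.0086] turn -0.0008
n 333 tip 0.1939 z@155 -0.0358 pitch 0.008 roll 0.017 lat@155 -0.0006 yawoff -0.018 wid 0.04
n 435 tip 0.1951 z@155 -0.0341 pitch -0.003 roll -0.008 lat@155 0.0021 yawoff 0.0 wid 0.042
fit [ 0.6408 -0.0986  1.5698] 0.9 rect [ 0.6404 -0.0984] [0.0707 0.0699] 0.6 n 276 z 0.0671
fit [ 0.6383 -0.0986  1.5477] 5.1 rect [ 0.638  -0.0984] [0.0735 0.0704] 89.1 n 427 z 0.0668
fit [ 0.542  -0.119   1.5221] 0.0 rect [ 0.543 -0.119] [0.0717 0.0676] 87.0 n 212 z 0.0672
fit [ 0.5395 -0.1192  1.5085] 13.1 rect [ 0.5396 -0.1187] [0.0753 0.0718] 87.7 n 471 z 0.067
few (0.445, -0.11) 0
fit [ 0.4427 -0.1099  1.5152] 87.4 rect [ 0.4571 -0.1102] [0.074  0.0997] 87.4 n 518 z 0.0669
```

View pics/side2.png

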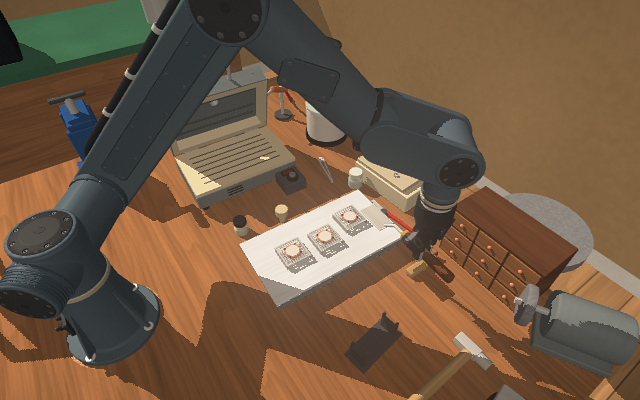

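Side view: spatula held level, blade at (385,218) beside the first rack (349,215); ring clamp (417,268) is clear of the path. Descend in front of rack 0.

```bash
python3 go.py .6365 -.3416 .0925 -.016
```

```text
t 11.8 tcp [ 0.6371 -0.357   0.1918] psi -0.0306 F [ 0.   0.4 -1.9] gap 0.209 -> d [ 0.0154 -0.001   0.0993] turn -0.0146
```

Call:
drive_effector:
  motion: [0.06, 0, 0.4, -0.015, 0, 0.16, 0, 1, -0.015, 0, 0.3, 0, 1.4, -0.015, 0, 0.3, 0, 1.7, -0.015, 0, 0.3, 0, 1.9, -0.015, 0, 0.3, 0, 1.98, -0.015, 0, 0.3, 0, 1.98, -0.015, 0, 0.3, 0, 1.98, -0.015, 0]

```text
t: 12.55
tcp_pos: [0.6385, -0.3429, 0.0944]
tool_rot: [0.713, 0.702, 0.0, 0.001]
force: [0.8, -0.1, -1.5]
finger_gap: 0.212
gripper_force: 107.7
```

```bash
python3 go.py .638 -.2536 .0925 -.016
```

Run:
```python
from blade import *
ss=clouds(); blade(ss); racks(ss,guess=((.64,-.099),))
```

```text
t 12.6 tcp [ 0.6385 -0.3429  0.0944] psi -0.0154 F [ 0.8 -0.1 -1.5] gap 0.212 -> d [ 0.0893 -0.0019  0.0018] turn 0.0006
n 633 tip 0.2137 z@155 -0.0392 pitch 0.001 roll -0.032 lat@155 0.0016 yawoff -0.007 wid 0.068
n 901 tip 0.2146 z@155 -0.0371 pitch 0.015 roll -0.1 lat@155 0.0071 yawoff 0.053 wid 0.053
fit [ 0.6404 -0.0984  1.5737] 120.8 rect [ 0.642  -0.0984] [0.1208 0.0824] 75.0 n 298 z 0.0668
fit [ 0.6384 -0.0987  1.5546] 164.3 rect [ 0.6384 -0.1105] [0.0996 0.0716] 89.2 n 451 z 0.0667
```

Call:
drive_effector:
  motion: [0.1, 0, 0.04, 0, 0, 0.24, -0.02, 0.04, 0, 0, 0.4, -0.02, 0.04, 0, 0, 0.6, -0.02, 0.04, 0, 0, 0.8, -0.02, 0.04, 0, 0, 1, -0.02, 0.04, 0, 0, 1.2, -0.02, 0.04, 0, 0, 1.4, -0.02, 0.04, 0, 0, 1.6, -0.02, 0.04, 0, 0, 1.72, -0.02, 0.04, 0, 0, 1.78, -0.02, 0.04, 0, 0, 1.78, -0.02, 0.04, 0, 0, 1.78, -0.02, 0.04, 0, 0]

```text
t: 13.95
tcp_pos: [0.6383, -0.2535, 0.0914]
tool_rot: [0.712, 0.702, -0.0, 0.0]
force: [-0.3, -0.3, -2.1]
finger_gap: 0.212
gripper_force: 107.7
```

```bash
python3 go.py .638 -.2536 .1325 -.016
```

Run:
```python
from blade import *
ss=clouds(); racks(ss,guess=((.64,-.099),)); save(ss[1],'side3.png'); im=ss[1]['pixels'][150:300,260:480,::-1]; cv2.imwrite('pics/side3c.png',cv2.resize(im,None,fx=3,fy=3,interpolation=cv2.INTER_CUBIC))
```

```text
t 13.9 tcp [ 0.6383 -0.2535  0.0914] psi -0.0152 F [-0.3 -0.3 -2.1] gap 0.212 -> d [-0.0001 -0.0003 -0.0411] turn 0.0008
fit [ 0.6415 -0.098   1.5214] 98.8 rect [ 0.6411 -0.1085] [0.0964 0.0705] 89.0 n 283 z 0.067
fit [ 0.6382 -0.0975  1.5507] 117.9 rect [ 0.6377 -0.1071] [0.0966 0.0711] 89.0 n 439 z 0.0668
```

View pics/side3c.png

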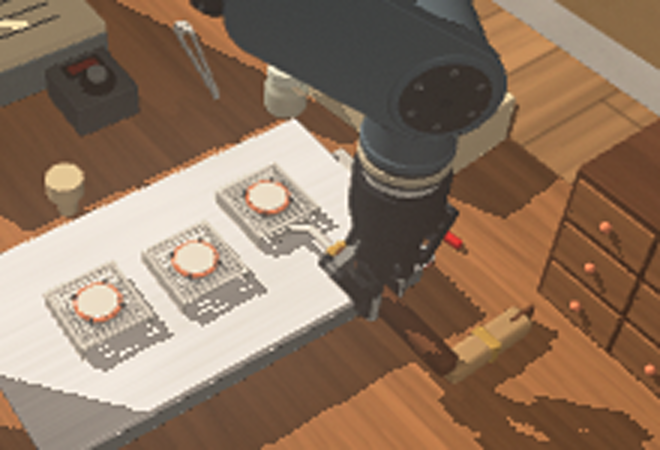

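Crop: blade is under the rack (260,205 in the crop), rack undisturbed. Lift gently.

Units first: shifts go in units of 50 mm. So -0.1 m is -2, -0.052 m is -1.04.

Call:
drive_effector:
  motion: [0, 0, -0.06, 0, 0, 0, 0, -0.14, 0, 0, 0, 0, -0.22, 0, 0, 0, 0, -0.32, 0, 0, 0, 0, -0.44, 0, 0, 0, 0, -0.6, 0, 0, 0, 0, -0.8, 0, 0, 0, 0, -1.04, 0, 0, 0, 0, -1.3, 0, 0, 0, 0, -1.56, 0, 0, 0, 0, -1.8, 0, 0, 0, 0, -1.94, 0, 0, 0, 0, -2, 0, 0, 0, 0, -2, 0, 0]

```text
t: 15.45
tcp_pos: [0.6383, -0.2532, 0.1918]
tool_rot: [0.712, 0.702, 0.0, 0.0]
force: [0.1, 0.2, -3.3]
finger_gap: 0.21
gripper_force: 107.6
```

```bash
python3 - <<'E'
from blade import *
from go import delta
ss=clouds(); racks(ss,z0=.14,guess=((.64,-.099),),rad=.055); s=ss[1]
u=np.array([.05,.9987]); tgt=np.array([.487,.324])+.095*np.array([.9987,-.0507])-.155*u; print(tgt); delta([*tgt,.19],-.0505)
E
```

```text
fit [ 0.6413 -0.098   1.5773] 106.6 rect [ 0.6413 -0.1009] [0.0848 0.07  ] 90.0 n 436 z 0.1608
fit [ 0.6382 -0.0982  1.5628] 110.2 rect [ 0.6395 -0.1008] [0.0855 0.073 ] 89.5 n 551 z 0.1613
[0.5741265 0.164385 ]
t 15.6 tcp [ 0.6378 -0.2529  0.1907] psi -0.0151 F [ 0.3  0.5 -3.4] gap 0.211 -> d [ 0.4163 -0.0699  0.0011] turn 0.0354
```

Call:
drive_effector:
  motion: [0.08, 0, 0, 0, 0, 0.24, -0.02, 0, 0, 0, 0.48, -0.08, 0, 0, 0, 0.8, -0.14, 0, 0, 0, 1.24, -0.2, 0, 0, 0, 1.8, -0.3, 0, 0.005, 0, 2.4, -0.4, 0, 0.01, 0, 3, -0.5, 0, 0.015, 0, 3.6, -0.6, 0, 0.02, 0, 4.2, -0.7, 0, 0.025, 0, 4.8, -0.8, 0, 0.03, 0, 5.4, -0.9, 0, 0.035, 0, 6, -1, 0, 0.035, 0, 6.6, -1.1, 0, 0.035, 0, 7.12, -1.2, 0, 0.035, 0, 7.56, -1.28, 0, 0.035, 0, 7.9, -1.34, 0, 0.035, 0, 8.14, -1.38, 0, 0.035, 0, 8.28, -1.4, 0, 0.035, 0, 8.32, -1.4, 0, 0.035, 0]

```text
t: 17.55
tcp_pos: [0.5742, 0.1644, 0.1914]
tool_rot: [0.724, 0.689, -0.0, 0.0]
force: [1.2, -1.5, -2.2]
finger_gap: 0.215
gripper_force: 107.8
```

Call:
drive_effector:
  motion: [0, 0, 0, 0, 0, 0, 0, 0, 0, 0, 0, 0, 0.1, 0, 0, 0, 0, 0.3, 0, 0, 0, 0, 0.5, 0, 0, 0, 0, 0.7, 0, 0, 0, 0, 0.86, 0, 0, 0, 0, 1, 0, 0, 0, 0, 1.1, 0, 0, 0, 0, 1.1, 0, 0]

```text
t: 18.55
tcp_pos: [0.574, 0.1639, 0.1354]
tool_rot: [0.725, 0.689, -0.001, -0.0]
force: [-0.2, -0.2, -3.6]
finger_gap: 0.212
gripper_force: 107.8
```

Run:
```python
from blade import *
from go import delta
ss=clouds(); racks(ss,z0=.09,guess=((.582,.319),),rad=.055); s=ss[1];save(s,'side4.png')
delta([.5741,.1644,.1235],-.0505)
W=s['w'].reshape(-1,3); P=W[(W[:,2]>.066)&(W[:,2]<.084)&(W[:,0]>.38)&(W[:,0]<.48)&(W[:,1]>.26)&(W[:,1]<.4)]; print('deck z',np.median(P[:,2]))
im=s['pixels'][50:250,140:360,::-1]; cv2.imwrite('pics/side4c.png',cv2.resize(im,None,fx=2.7,fy=2.7,interpolation=cv2.INTER_CUBIC))
```

```text
fit [0.5828 0.3293 1.5175] 0.0 rect [0.5828 0.3289] [0.0618 0.0697] 86.6 n 261 z 0.1047
fit [0.5796 0.3236 1.5464] 14.3 rect [0.5801 0.3216] [0.0782 0.0709] 87.6 n 173 z 0.1048
t 18.6 tcp [0.5746 0.1639 0.1363] psi -0.0499 F [-0.1  0.8 -2.9] gap 0.214 -> d [ 0.0004 -0.0005  0.0128] turn 0.0006
deck z 0.07560109717716829
```

View pics/side4c.png

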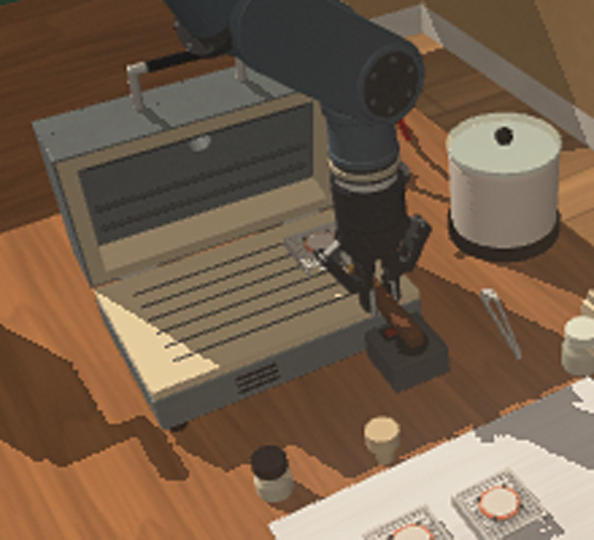

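Crop: rack on the blade over the deck's right part at (315,245), well clear of the hood. Lower slowly.

Call:
drive_effector:
  motion: [0, 0, 0.06, 0, 0, 0, 0, 0.12, 0, 0, 0, 0, 0.16, 0, 0, 0, 0, 0.19, 0, 0, 0, 0, 0.22, 0, 0, 0, 0, 0.24, 0, 0, 0, 0, 0.26, 0, 0, 0, 0, 0.28, 0, 0, 0, 0, 0.3, 0, 0, 0, 0, 0.32, 0, 0, 0, 0, 0.34, 0, 0, 0, 0, 0.37, 0, 0, 0, 0, 0.37, 0, 0, 0, 0, 0.37, 0, 0]

```text
t: 20.05
tcp_pos: [0.5744, 0.1639, 0.1177]
tool_rot: [0.725, 0.689, -0.0, -0.0]
force: [-0.9, -0.2, -1.0]
finger_gap: 0.212
gripper_force: 107.9
```

Run:
```python
from blade import *
from go import delta
ss=clouds(); racks(ss,z0=.075,guess=((.582,.322),),rad=.055)
delta([.5741,.1644,.1235],-.0505)
```

```text
fit [0.5834 0.3295 1.5079] 0.0 rect [0.5834 0.3283] [0.0637 0.0698] 86.0 n 281 z 0.0913
fit [0.5804 0.3239 1.5185] 9.1 rect [0.5801 0.3185] [0.085  0.0694] 86.4 n 192 z 0.0925
t 20.1 tcp [0.5745 0.1639 0.1178] psi -0.05 F [ 0.5  0.2 -2.7] gap 0.214 -> d [ 0.0005 -0.0004 -0.0057] turn 0.0005
```

Scaled: -0.07 m is -1.4, -0.054 m is -1.08.

Call:
drive_effector:
  motion: [-0.08, 0, 0, 0, 0, -0.24, 0, 0, 0, 0, -0.48, 0, 0, 0, 0, -0.76, 0, 0, 0, 0, -1.08, 0, 0, 0, 0, -1.44, 0, 0, 0, 0, -1.8, 0, 0, 0, 0, -2.1, 0, 0, 0, 0, -2.2, 0, -0.4, 0, 0, -2.2, 0, -1, 0, 0, -2.2, 0, -1.4, 0, 0, -2.2, 0, -1.4, 0, 0]

```text
t: 21.35
tcp_pos: [0.571, 0.0528, 0.1907]
tool_rot: [0.725, 0.689, 0.002, 0.003]
force: [0.7, 0.2, -1.8]
finger_gap: 0.213
gripper_force: 107.9
```

Run:
```python
from blade import *
from go import delta
ss=clouds(); racks(ss,z0=.075,guess=((.582,.322),),rad=.055);racks(ss)
delta([.529,-.3617,.17],-.055); W=ss[0]['w']
```

```text
fit [0.5834 0.3235 1.508 ] 0.1 rect [0.5834 0.3236] [0.0714 0.0702] 86.3 n 312 z 0.092
fit [0.5805 0.3235 1.506 ] 14.4 rect [0.5812 0.3238] [0.0757 0.072 ] 85.4 n 201 z 0.0921
few (0.64, -0.113) 0
few (0.64, -0.113) 0
fit [ 0.5419 -0.1187  1.5182] 0.0 rect [ 0.5419 -0.1189] [0.0714 0.0699] 87.0 n 270 z 0.0666
fit [ 0.5398 -0.1187  1.5219] 12.6 rect [ 0.5407 -0.1187] [0.0744 0.073 ] 87.3 n 469 z 0.067
fit [ 0.4452 -0.1099  1.5255] 0.0 rect [ 0.4456 -0.1089] [0.0721 0.0693] 89.3 n 261 z 0.0668
fit [ 0.4428 -0.1098  1.5305] 94.1 rect [ 0.4572 -0.1103] [0.0735 0.0994] 87.3 n 516 z 0.0668
t 21.4 tcp [0.5687 0.0534 0.1877] psi -0.0506 F [ 0.3  0.4 -1.8] gap 0.213 -> d [-0.4166 -0.0186  0.0177] turn 0.0044
```

Scaled: -0.416 m is -8.32, -0.413 m is -8.26.

Call:
drive_effector:
  motion: [-0.4, 0, 0, 0, 0, -1.2, -0.06, 0, 0, 0, -2, -0.12, 0, 0, 0, -2.9, -0.18, 0, 0, 0, -3.8, -0.24, 0, 0, 0, -4.8, -0.3, 0, 0, 0, -5.8, -0.36, 0, 0, 0, -6.7, -0.36, 0, 0.004, 0, -7.5, -0.36, 0, 0.004, 0, -8, -0.36, 0.1, 0.004, 0, -8.26, -0.36, 0.3, 0.004, 0, -8.32, -0.36, 0.6, 0.004, 0, -8.32, -0.36, 1, 0.004, 0, -8.32, -0.36, 1.4, 0.004, 0, -8.32, -0.36, 1.7, 0.004, 0, -8.32, -0.36, 1.9, 0.004, 0, -8.32, -0.36, 1.9, 0.004, 0, -8.32, -0.36, 1.9, 0.004, 0]

```text
t: 23.25
tcp_pos: [0.5305, -0.3602, 0.0928]
tool_rot: [0.726, 0.688, 0.0, 0.0]
force: [-0.8, 0.3, -1.5]
finger_gap: 0.211
gripper_force: 107.9
```

Run:
```python
from blade import *
from go import delta
ss=clouds(); racks(ss,guess=((.541,-.119),))
delta([.5425-.155*.052,-.119-.155,.0915],-.052)
```

```text
fit [ 0.5422 -0.1188  1.5278] 96.2 rect [ 0.5455 -0.1257] [0.081  0.1011] 13.6 n 286 z 0.0667
fit [ 0.5396 -0.119   1.5348] 79.4 rect [ 0.539  -0.1298] [0.0953 0.0718] 87.3 n 477 z 0.0668
t 23.4 tcp [ 0.5308 -0.3609  0.0938] psi -0.0538 F [-0.6  0.1 -2. ] gap 0.207 -> d [ 0.087  -0.0011  0.0022] turn -0.0018
```

Scaled: 0.087 m is 1.74, 0.085 m is 1.7.

Call:
drive_effector:
  motion: [0.1, 0, 0.04, 0, 0, 0.24, -0.02, 0.04, 0, 0, 0.4, -0.02, 0.04, 0, 0, 0.6, -0.02, 0.04, 0, 0, 0.8, -0.02, 0.04, 0, 0, 1, -0.02, 0.04, 0, 0, 1.2, -0.02, 0.04, 0, 0, 1.4, -0.02, 0.04, 0, 0, 1.6, -0.02, 0.04, 0, 0, 1.7, -0.02, 0.04, 0, 0, 1.74, -0.02, 0.04, 0, 0, 1.74, -0.02, 0.04, 0, 0, 1.74, -0.02, 0.04, 0, 0]

```text
t: 24.65
tcp_pos: [0.534, -0.2741, 0.0909]
tool_rot: [0.726, 0.688, 0.0, 0.0]
force: [0.7, 0.8, -1.5]
finger_gap: 0.211
gripper_force: 107.9
```

Run:
```python
from blade import *
from go import delta
ss=clouds(); racks(ss,guess=((.541,-.119),),rad=.055); delta([.534,-.274,.0915])
```

```text
fit [ 0.543  -0.1214  1.5854] 62.0 rect [ 0.5415 -0.1269] [0.0885 0.0691] 86.1 n 274 z 0.0669
fit [ 0.5396 -0.1189  1.5284] 77.1 rect [ 0.5397 -0.1252] [0.0897 0.0722] 87.8 n 493 z 0.0668
t 24.8 tcp [ 0.5339 -0.2742  0.0909] psi -0.0546 F [-0.1  0.5 -2.4] gap 0.214 -> d [ 0.0002  0.0001 -0.0006] turn 0
```

Call:
drive_effector:
  motion: [0, 0, -0.06, 0, 0, 0, 0, -0.14, 0, 0, 0, 0, -0.22, 0, 0, 0, 0, -0.32, 0, 0, 0, 0, -0.44, 0, 0, 0, 0, -0.6, 0, 0, 0, 0, -0.8, 0, 0, 0, 0, -1.04, 0, 0, 0, 0, -1.3, 0, 0, 0, 0, -1.56, 0, 0, 0, 0, -1.8, 0, 0, 0, 0, -1.94, 0, 0, 0, 0, -2, 0, 0, 0, 0, -2, 0, 0]

```text
t: 26.15
tcp_pos: [0.5339, -0.2737, 0.1912]
tool_rot: [0.726, 0.688, 0.0, 0.0]
force: [-1.9, 0.5, -3.6]
finger_gap: 0.214
gripper_force: 107.8
```

```bash
python3 - <<'E'
from blade import *
from go import delta
ss=clouds(); racks(ss,z0=.14,guess=((.541,-.119),),rad=.055); racks(ss[1:],z0=.075,guess=((.582,.322),),rad=.055)
delta([.4795,.164,.19],-.0505)
E
```

```text
fit [ 0.5428 -0.1185  1.5733] 80.3 rect [ 0.5423 -0.1196] [0.0819 0.07  ] 87.6 n 412 z 0.1605
fit [ 0.5396 -0.1183  1.5167] 105.5 rect [ 0.5403 -0.1228] [0.0866 0.0731] 86.4 n 621 z 0.1616
fit [0.5804 0.3231 1.5134] 11.2 rect [0.5804 0.3227] [0.0778 0.0707] 85.9 n 268 z 0.0921
t 26.2 tcp [ 0.5335 -0.2734  0.1903] psi -0.054 F [-0.  -0.8 -3.3] gap 0.21 -> d [ 0.4339 -0.0776  0.0007] turn -0.0035
```

Scaled: 0.434 m is 8.68, 0.431 m is 8.62.

Call:
drive_effector:
  motion: [0.08, 0, 0, 0, 0, 0.24, -0.02, 0, 0, 0, 0.48, -0.08, 0, 0, 0, 0.8, -0.14, 0, 0, 0, 1.24, -0.2, 0, 0, 0, 1.8, -0.3, 0, 0, 0, 2.4, -0.4, 0, 0, 0, 3, -0.52, 0, 0, 0, 3.6, -0.64, 0, -0.003, 0, 4.2, -0.74, 0, -0.003, 0, 4.8, -0.86, 0, -0.003, 0, 5.4, -0.98, 0, -0.003, 0, 6.04, -1.1, 0, -0.003, 0, 6.7, -1.2, 0, -0.003, 0, 7.28, -1.32, 0, -0.003, 0, 7.76, -1.4, 0, -0.003, 0, 8.16, -1.48, 0, -0.003, 0, 8.44, -1.52, 0, -0.003, 0, 8.62, -1.54, 0, -0.003, 0, 8.68, -1.54, 0, -0.003, 0]

```text
t: 28.25
tcp_pos: [0.48, 0.1647, 0.1908]
tool_rot: [0.724, 0.689, -0.0, -0.0]
force: [0.7, -0.2, -3.0]
finger_gap: 0.216
gripper_force: 107.9
```

Call:
drive_effector:
  motion: [0, 0, 0, 0, 0, 0, 0, 0, 0, 0, 0, 0, 0.1, 0, 0, 0, 0, 0.3, 0, 0, 0, 0, 0.5, 0, 0, 0, 0, 0.7, 0, 0, 0, 0, 0.86, 0, 0, 0, 0, 1, 0, 0, 0, 0, 1.1, 0, 0, 0, 0, 1.16, 0, 0, 0, 0, 1.22, 0, 0, 0, 0, 1.26, 0, 0, 0, 0, 1.29, 0, 0, 0, 0, 1.32, 0, 0, 0, 0, 1.34, 0, 0, 0, 0, 1.36, 0, 0, 0, 0, 1.38, 0, 0, 0, 0, 1.4, 0, 0, 0, 0, 1.42, 0, 0, 0, 0, 1.44, 0, 0]

```text
t: 30.25
tcp_pos: [0.4805, 0.1639, 0.1188]
tool_rot: [0.725, 0.689, 0.0, 0.0]
force: [0.8, 0.2, -1.1]
finger_gap: 0.21
gripper_force: 108.0
```

Run:
```python
from blade import *
from go import delta
ss=clouds(); racks(ss,z0=.075,guess=((.487,.324),),rad=.055)
delta([.479,.164,.1177],-.0505)
```

```text
fit [0.4888 0.3271 1.5176] 0.0 rect [0.4885 0.3275] [0.0656 0.0692] 86.4 n 297 z 0.0913
fit [0.4749 0.3287 1.7049] 32.0 rect [0.4699 0.3236] [0.0938 0.0482] 76.0 n 134 z 0.0923
t 30.4 tcp [0.4803 0.1639 0.1187] psi -0.051 F [-0.2 -0.3 -2.6] gap 0.212 -> d [ 0.     -0.0013  0.001 ] turn -0.0005
```

Scaled: -0.11 m is -2.2, 0.001 m is 0.02.

Call:
drive_effector:
  motion: [-0.08, 0, 0.02, 0, 0, -0.24, 0, 0.02, 0, 0, -0.48, 0, 0.02, 0, 0, -0.76, 0, 0.02, 0, 0, -1.08, 0, 0, 0, 0, -1.44, 0, 0, 0, 0, -1.8, 0, 0, 0, 0, -2.1, 0, 0, 0, 0, -2.2, 0, -0.4, 0, 0, -2.2, 0, -1, 0, 0, -2.2, 0, -1.4, 0, 0, -2.2, 0, -1.4, 0, 0, -2.2, 0, -1.4, 0, 0]

```text
t: 31.65
tcp_pos: [0.4745, 0.0533, 0.1887]
tool_rot: [0.725, 0.689, 0.0, 0.0]
force: [-0.4, 0.0, -3.0]
finger_gap: 0.21
gripper_force: 108.0
```

Run:
```python
from blade import *
from go import delta
ss=clouds(); racks(ss,z0=.075,guess=((.582,.322),(.488,.324)),rad=.053);racks(ss,guess=((.444,-.11),))
delta([.433,-.353,.17],-.05)
```

```text
fit [0.5833 0.3233 1.5074] 1.5 rect [0.5834 0.3237] [0.0729 0.07  ] 86.4 n 316 z 0.0913
few (0.582, 0.322) 0
fit [0.4883 0.3239 1.5051] 1.3 rect [0.4883 0.3236] [0.0732 0.0695] 86.6 n 322 z 0.0917
fit [0.4854 0.3241 1.5174] 10.7 rect [0.4856 0.324 ] [0.0754 0.0706] 87.0 n 189 z 0.092
fit [ 0.4449 -0.1098  1.5272] 0.0 rect [ 0.4449 -0.11  ] [0.0716 0.0696] 86.9 n 258 z 0.0673
fit [ 0.4428 -0.1098  1.5133] 6.7 rect [ 0.4433 -0.1096] [0.074  0.0714] 86.2 n 508 z 0.067
t 31.8 tcp [0.4738 0.0537 0.1877] psi -0.0515 F [ 0.9 -0.9 -2.3] gap 0.212 -> d [-0.4083 -0.0197  0.0177] turn -0.0015
```

Call:
drive_effector:
  motion: [-0.4, 0, 0, 0, 0, -1.2, -0.06, 0, 0, 0, -2, -0.12, 0, 0, 0, -2.9, -0.18, 0, 0, 0, -3.8, -0.24, 0, 0, 0, -4.8, -0.3, 0, 0, 0, -5.8, -0.36, 0, 0, 0, -6.7, -0.4, 0, 0, 0, -7.5, -0.4, 0, 0, 0, -7.9, -0.4, 0.1, 0, 0, -8.16, -0.4, 0.3, 0, 0, -8.16, -0.4, 0.6, 0, 0, -8.16, -0.4, 1, 0, 0, -8.16, -0.4, 1.4, 0, 0, -8.16, -0.4, 1.7, 0, 0, -8.16, -0.4, 1.92, 0, 0, -8.16, -0.4, 1.92, 0, 0, -8.16, -0.4, 1.92, 0, 0]

```text
t: 33.55
tcp_pos: [0.4341, -0.3516, 0.0925]
tool_rot: [0.725, 0.689, 0.0, -0.001]
force: [0.7, -1.1, -2.4]
finger_gap: 0.211
gripper_force: 108.0
```

Run:
```python
from blade import *
from go import delta
ss=clouds(); racks(ss,guess=((.444,-.11),))
delta([.445-.155*.049,-.11-.155,.0915],-.05)
```

```text
fit [ 0.4455 -0.1115  1.5819] 111.7 rect [ 0.4442 -0.1171] [0.1058 0.0698] 85.8 n 279 z 0.0668
fit [ 0.4382 -0.1097  1.5146] 154.8 rect [ 0.4362 -0.1213] [0.0638 0.0995] 3.5 n 445 z 0.067
t 33.6 tcp [ 0.4345 -0.3525  0.0934] psi -0.0505 F [ 0.4  0.3 -1.5] gap 0.213 -> d [ 0.0875 -0.0015  0.0018] turn -0.0005
```

Scaled: 0.0875 m is 1.75, 0.085 m is 1.7.

Call:
drive_effector:
  motion: [0.1, 0, 0.04, 0, 0, 0.24, -0.02, 0.04, 0, 0, 0.4, -0.02, 0.04, 0, 0, 0.6, -0.02, 0.04, 0, 0, 0.8, -0.02, 0.04, 0, 0, 1, -0.02, 0.04, 0, 0, 1.2, -0.02, 0.04, 0, 0, 1.4, -0.02, 0.04, 0, 0, 1.6, -0.02, 0.04, 0, 0, 1.7, -0.02, 0.04, 0, 0, 1.75, -0.02, 0.04, 0, 0, 1.75, -0.02, 0.04, 0, 0, 1.75, -0.02, 0.04, 0, 0]

```text
t: 34.95
tcp_pos: [0.4377, -0.2654, 0.0908]
tool_rot: [0.725, 0.689, -0.0, 0.0]
force: [-0.4, -0.1, -2.1]
finger_gap: 0.211
gripper_force: 108.0
```

Run:
```python
from blade import *
from go import delta
ss=clouds(); racks(ss,guess=((.444,-.11),),rad=.055); delta([.437,-.265,.0915])
```

```text
fit [ 0.471  -0.11    1.4689] 16.0 rect [ 0.4633 -0.1192] [0.0379 0.0891] 2.8 n 79 z 0.0664
fit [ 0.4429 -0.1092  1.5284] 81.5 rect [ 0.4423 -0.118 ] [0.0921 0.0701] 87.1 n 497 z 0.0671
t 35.0 tcp [ 0.4376 -0.2655  0.0908] psi -0.0515 F [-0.1  0.7 -1.6] gap 0.212 -> d [ 0.0005 -0.0006 -0.0007] turn 0
```

Call:
drive_effector:
  motion: [0, 0, -0.06, 0, 0, 0, 0, -0.14, 0, 0, 0, 0, -0.22, 0, 0, 0, 0, -0.32, 0, 0, 0, 0, -0.44, 0, 0, 0, 0, -0.6, 0, 0, 0, 0, -0.8, 0, 0, 0, 0, -1.04, 0, 0, 0, 0, -1.3, 0, 0, 0, 0, -1.56, 0, 0, 0, 0, -1.8, 0, 0, 0, 0, -1.94, 0, 0, 0, 0, -2, 0, 0, 0, 0, -2, 0, 0]

```text
t: 36.45
tcp_pos: [0.4376, -0.2651, 0.1912]
tool_rot: [0.725, 0.689, 0.0, 0.0]
force: [0.2, -0.2, -2.2]
finger_gap: 0.211
gripper_force: 107.9
```

```bash
python3 - <<'E'
from blade import *
from go import delta
ss=clouds(); racks(ss[1:],z0=.14,guess=((.444,-.11),),rad=.055); racks(ss,z0=.075,guess=((.582,.322),(.487,.324)),rad=.053)
delta([.385,.166,.19],-.0505)
E
```

```text
fit [ 0.4427 -0.1101  1.5229] 105.0 rect [ 0.4427 -0.1126] [0.085 0.071] 86.6 n 632 z 0.1616
fit [0.5832 0.3235 1.5148] 10.4 rect [0.5835 0.328 ] [0.0816 0.0703] 87.0 n 314 z 0.0918
few (0.582, 0.322) 0
fit [0.4883 0.3234 1.5112] 0.7 rect [0.4884 0.3236] [0.0727 0.0694] 86.6 n 318 z 0.0913
fit [0.4785 0.3216 1.401 ] 1.1 rect [0.4709 0.3233] [0.0754 0.0406] 87.8 n 132 z 0.092
t 36.5 tcp [ 0.4372 -0.2648  0.1905] psi -0.051 F [-0.5  0.1 -3. ] gap 0.21 -> d [ 0.4275 -0.0741  0.0008] turn -0.0005
```

Call:
drive_effector:
  motion: [0.08, 0, 0, 0, 0, 0.24, -0.02, 0, 0, 0, 0.48, -0.08, 0, 0, 0, 0.8, -0.14, 0, 0, 0, 1.24, -0.2, 0, 0, 0, 1.8, -0.3, 0, 0, 0, 2.4, -0.4, 0, 0, 0, 3, -0.52, 0, 0, 0, 3.6, -0.62, 0, 0, 0, 4.2, -0.72, 0, 0, 0, 4.8, -0.82, 0, 0, 0, 5.4, -0.94, 0, 0, 0, 6.04, -1.06, 0, 0, 0, 6.66, -1.16, 0, 0, 0, 7.2, -1.26, 0, 0, 0, 7.66, -1.34, 0, 0, 0, 8.06, -1.4, 0, 0, 0, 8.34, -1.44, 0, 0, 0, 8.5, -1.48, 0, 0, 0, 8.55, -1.48, 0, 0, 0]

```text
t: 38.55
tcp_pos: [0.384, 0.1666, 0.1908]
tool_rot: [0.724, 0.69, -0.0, -0.0]
force: [-0.0, -0.4, -3.1]
finger_gap: 0.214
gripper_force: 107.8
```

Call:
drive_effector:
  motion: [0, 0, 0, 0, 0, 0, 0, 0, 0, 0, 0, 0, 0.1, 0, 0, 0, 0, 0.3, 0, 0, 0, 0, 0.5, 0, 0, 0, 0, 0.7, 0, 0, 0, 0, 0.86, 0, 0, 0, 0, 1, 0, 0, 0, 0, 1.1, 0, 0, 0, 0, 1.16, 0, 0, 0, 0, 1.22, 0, 0, 0, 0, 1.26, 0, 0, 0, 0, 1.29, 0, 0, 0, 0, 1.32, 0, 0, 0, 0, 1.34, 0, 0, 0, 0, 1.36, 0, 0, 0, 0, 1.38, 0, 0, 0, 0, 1.4, 0, 0, 0, 0, 1.42, 0, 0, 0, 0, 1.45, 0, 0]

```text
t: 40.55
tcp_pos: [0.3855, 0.1658, 0.1183]
tool_rot: [0.725, 0.689, 0.0, 0.0]
force: [0.6, 0.2, -2.2]
finger_gap: 0.214
gripper_force: 107.9
```

Run:
```python
from blade import *
from go import delta
ss=clouds(); racks(ss,z0=.075,guess=((.392,.327),),rad=.055)
delta([.385,.166,.1177],-.0505)
```

```text
fit [0.3932 0.3257 1.5019] 18.3 rect [0.3923 0.3218] [0.0811 0.0708] 87.1 n 313 z 0.0915
fit [0.3691 0.3264 0.9369] 0.0 rect [0.3689 0.3242] [0.077  0.0276] 84.3 n 78 z 0.0919
t 40.6 tcp [0.3853 0.1657 0.1182] psi -0.051 F [-0.4  0.1 -1.4] gap 0.215 -> d [ 0.0003 -0.0003  0.0005] turn -0.0005
```

Call:
drive_effector:
  motion: [-0.08, 0, 0, 0, 0, -0.24, 0, 0, 0, 0, -0.48, 0, 0, 0, 0, -0.76, 0, 0, 0, 0, -1.08, 0, 0, 0, 0, -1.44, 0, 0, 0, 0, -1.8, 0, 0, 0, 0, -2.1, 0, 0, 0, 0, -2.2, 0, -0.4, 0, 0, -2.2, 0, -1, 0, 0, -2.2, 0, -1.4, 0, 0, -2.2, 0, -1.4, 0, 0, -2.2, 0, -1.4, 0, 0]

```text
t: 41.95
tcp_pos: [0.3795, 0.0553, 0.1882]
tool_rot: [0.725, 0.689, 0.0, 0.0]
force: [-0.2, 0.3, -2.4]
finger_gap: 0.211
gripper_force: 108.1
```

Run:
```python
from blade import *
from go import delta
ss=clouds(); racks(ss,z0=.075,guess=((.582,.322),(.488,.324),(.393,.327)),rad=.053)
delta([.481,-.4075,.18],-1.4448)
```

```text
fit [0.5836 0.3236 1.513 ] 1.7 rect [0.5836 0.3234] [0.073  0.0699] 86.6 n 313 z 0.0913
fit [0.5803 0.3225 1.5363] 13.2 rect [0.5806 0.3235] [0.0765 0.0719] 87.6 n 261 z 0.0919
fit [0.4884 0.3237 1.5188] 0.9 rect [0.4884 0.3238] [0.0728 0.0696] 86.6 n 322 z 0.0918
few (0.488, 0.324) 34
fit [0.3932 0.3258 1.5157] 3.1 rect [0.3932 0.3255] [0.0734 0.07  ] 86.5 n 319 z 0.0918
fit [0.3836 0.3269 1.5979] 0.8 rect [0.3837 0.3266] [0.0739 0.0557] 87.1 n 161 z 0.092
t 42.0 tcp [0.3788 0.0557 0.1874] psi -0.0514 F [-0.1 -0.4 -2.3] gap 0.216 -> d [-0.4573  0.1258  0.007 ] turn 1.3934
```

All three racks stand squarely on the deck. Return the spatula.

Scaled: -0.43 m is -8.6, -0.457 m is -9.14.

Call:
drive_effector:
  motion: [-0.2, 0.4, 0, 0, 0, -0.8, 1, 0, 0.05, 0, -1.6, 1.6, 0, 0.15, 0, -2.4, 2, 0, 0.27, 0, -3.2, 2.4, 0, 0.4, 0, -4, 2.52, 0, 0.53, 0, -4.8, 2.52, 0, 0.66, 0, -5.6, 2.52, 0, 0.8, 0, -6.4, 2.52, 0, 0.93, 0, -7.2, 2.52, 0, 1.06, 0, -8, 2.52, 0, 1.18, 0, -8.6, 2.52, 0.04, 1.28, 0, -9, 2.52, 0.14, 1.35, 0, -9.14, 2.52, 0.14, 1.39, 0, -9.14, 2.52, 0.14, 1.3934, 0, -9.14, 2.52, 0.14, 1.3934, 0, -9.14, 2.52, 0.14, 1.3934, 0]

```text
t: 43.75
tcp_pos: [0.482, -0.4057, 0.1803]
tool_rot: [0.998, 0.064, -0.001, -0.001]
force: [-0.8, -0.7, -1.2]
finger_gap: 0.212
gripper_force: 108.1
```

```bash
python3 go.py .481 -.4075 .0635 -1.4448;python3 - <<'E'
from blade import *
ss=clouds(); blade(ss)
E
```

```text
t 43.8 tcp [ 0.482  -0.4057  0.1803] psi -1.443 F [-0.8 -0.7 -1.2] gap 0.212 -> d [-0.0011  0.0019  0.1168] turn 0.0018
n 330 tip 0.1957 z@155 -0.0357 pitch 0.011 roll 0.025 lat@155 -0.0005 yawoff 0.023 wid 0.041
n 582 tip 0.1944 z@155 -0.0343 pitch -0.005 roll -0.002 lat@155 -0.0009 yawoff 0.008 wid 0.041
```

Scaled: 0.117 m is 2.34, 0.116 m is 2.32.

Call:
drive_effector:
  motion: [-0.02, 0.04, 0.6, 0.002, 0, -0.02, 0.04, 1.2, 0.002, 0, -0.02, 0.04, 1.6, 0.002, 0, -0.02, 0.04, 1.9, 0.002, 0, -0.02, 0.04, 2.08, 0.002, 0, -0.02, 0.04, 2.2, 0.002, 0, -0.02, 0.04, 2.28, 0.002, 0, -0.02, 0.04, 2.32, 0.002, 0, -0.02, 0.04, 2.34, 0.002, 0, -0.02, 0.04, 2.34, 0.002, 0, -0.02, 0.04, 2.34, 0.002, 0]

```text
t: 44.95
tcp_pos: [0.4814, -0.4081, 0.0646]
tool_rot: [0.998, 0.062, -0.0, -0.001]
force: [-0.4, 5.3, -1.0]
finger_gap: 0.214
gripper_force: 108.5
```

```bash
python3 go.py .481 -.4075 .0635 -1.4448
```

```text
t 45.0 tcp [ 0.4814 -0.4081  0.0646] psi -1.4459 F [-0.4  5.3 -1. ] gap 0.214 -> d [-0.0003 -0.0007  0.0011] turn -0.0011
```

Call:
drive_effector:
  motion: [0, -0.02, 0, 0, 0, 0, -0.04, 0, 0, 0, 0, -0.04, 0.02, 0, 0, 0, -0.04, 0.04, 0, 0, 0, -0.04, 0.04, 0, 0]

```text
t: 45.45
tcp_pos: [0.4817, -0.4078, 0.0629]
tool_rot: [0.998, 0.062, 0.001, 0.001]
force: [0.0, 2.5, 1.4]
finger_gap: 0.219
gripper_force: 108.8
```

```bash
python3 go.py .481 -.4075 .0635 -1.4448
```

```text
t 45.5 tcp [ 0.4817 -0.4078  0.0629] psi -1.4467 F [0.  2.5 1.4] gap 0.219 -> d [-0.0007 -0.0004 -0.0006] turn -0.0019
```

Scaled: -0.1 m is -2, -0.37 m is -7.4.

Call:
drive_effector:
  motion: [0, 0, 0, 0, 0.3, 0, 0, 0, 0, 0.5, 0, 0, 0, 0, 0.6, 0, 0, 0, 0, 0.6, 0, 0, 0, 0, 0.6, 0, 0, -0.4, 0, 0.6, 0, 0, -1, 0, 0.6, 0, 0, -2, 0, 0.6, 0, 0, -3, 0, 0.6, 0, 0, -4, 0, 0.6, 0, 0, -5, 0, 0.6, 0, 0, -6, 0, 0.6, 0, 0, -7, 0, 0.6, 0, 0, -7.4, 0, 0.6]

```text
t: 46.85
tcp_pos: [0.4823, -0.4081, 0.439]
tool_rot: [0.998, 0.062, 0.003, 0.004]
force: [0.4, 0.9, 0.2]
finger_gap: 0.598
gripper_force: 0.0
```

Run:
```python
from blade import *
from go import delta
s=snap('side'); W=cloud(s).reshape(-1,3)
for nm,a in dict(handle=(.37,.56,-.45,-.35,.056,.075),blade=(.58,.7,-.43,-.34,.015,.05)).items():
    p=W[(W[:,0]>a[0])&(W[:,0]<a[1])&(W[:,1]>a[2])&(W[:,1]<a[3])&(W[:,2]>a[4])&(W[:,2]<a[5])]
    r=cv2.minAreaRect(p[:,:2].astype(np.float32)); print(nm,len(p),np.round(r[0],4),np.round(r[1],4),round(r[2],1),np.median(p[:,2]))
im=s['pixels'][:,:,::-1]; a=cv2.resize(im[60:210,140:340],None,fx=2,fy=2,interpolation=cv2.INTER_CUBIC); b=cv2.resize(im[260:400,320:470],(400,300),interpolation=cv2.INTER_CUBIC); cv2.imwrite('pics/s5.png',np.hstack([a,b[:300]]))
delta([.4895,.398,.432],1.5252)
```

```text
handle 714 [ 0.475  -0.4041] [0.1694 0.0426] 7.9 0.06580204942814588
blade 533 [ 0.63   -0.3899] [0.094  0.0443] 8.1 0.029077635972895234
t 46.9 tcp [ 0.4827 -0.4086  0.4407] psi -1.4463 F [ 1.4 -0.7  2.3] gap 0.6 -> d [ 1.069e-01 -7.996e-01 -1.000e-04] turn -2.9715
```

View pics/s5.png

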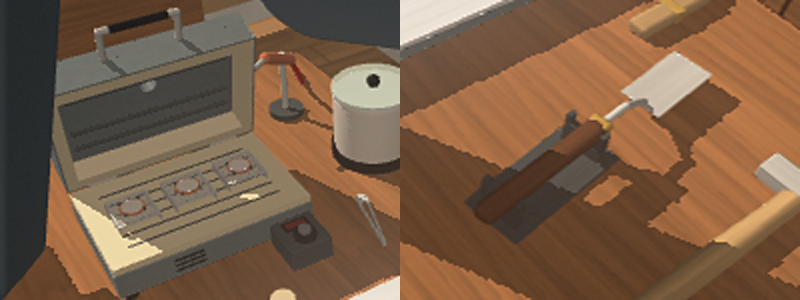

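Three racks on the deck side by side, spatula lying in both notches of its rest. Back to the hood handle.

Call:
drive_effector:
  motion: [0.04, -0.4, 0, -0.1, 0.45, 0.14, -1.2, 0, -0.25, 0.45, 0.24, -2, 0, -0.4, 0.45, 0.4, -3, 0, -0.55, 0.45, 0.52, -4, 0, -0.7, 0.45, 0.66, -5, 0, -0.85, 0.45, 0.8, -6, 0, -1, 0.45, 0.94, -7, 0, -1.15, 0.45, 1.08, -8, 0, -1.3, 0.45, 1.2, -9, 0, -1.45, 0.45, 1.34, -10, 0, -1.6, 0.45, 1.48, -11, 0, -1.75, 0.45, 1.6, -12, 0, -1.9, 0.45, 1.74, -13, 0, -2.05, 0.45, 1.88, -14, 0, -2.2, 0.45, 2, -15, 0, -2.35, 0.45, 2.14, -15.8, 0, -2.5, 0.45, 2.14, -16, 0, -2.65, 0.45, 2.14, -16, 0, -2.8, 0.45, 2.14, -16, 0, -2.95, 0.45]

```text
t: 48.9
tcp_pos: [0.4875, 0.4008, 0.4306]
tool_rot: [0.03, 1.0, -0.001, -0.001]
force: [-0.1, -0.5, -0.1]
finger_gap: 0.448
gripper_force: 0.0
```

Call:
drive_effector:
  motion: [0, 0, 0, -0.0215, 0.45, 0, 0, 0, -0.0215, 0.45, 0, 0, 0, -0.0215, 0.45]

```text
t: 49.2
tcp_pos: [0.4882, 0.3997, 0.4319]
tool_rot: [0.024, 1.0, -0.0, -0.0]
force: [0.3, -0.1, -0.2]
finger_gap: 0.452
gripper_force: 0.0
```

```bash
python3 go.py .4895 .3975 .352 1.5252
```

Run:
```python
from fit import *
ss=clouds()
for s in ss:
    W=s['w'].reshape(-1,3); P=W[(W[:,0]>.4)&(W[:,0]<.58)&(W[:,1]>.36)&(W[:,1]<.44)&(W[:,2]>.325)&(W[:,2]<.375)]
    if len(P): print(len(P),P.mean(0),np.percentile(P[:,2],97))
```

```text
t 49.2 tcp [0.4882 0.3997 0.4319] psi 1.5227 F [ 0.3 -0.1 -0.2] gap 0.452 -> d [-0.0015 -0.0021  0.0799] turn -0.0025
152 [0.49292991 0.39424436 0.34904724] 0.3541227132483643
228 [0.48636418 0.39308366 0.34575311] 0.35262782234863177
```

Scaled: 0.08 m is 1.6, 0.07 m is 1.4.

Call:
drive_effector:
  motion: [-0.02, -0.06, 0.6, 0, 0.4, -0.02, -0.06, 1.1, 0, 0.4, -0.02, -0.06, 1.4, 0, 0.4, -0.02, -0.06, 1.6, 0, 0.4, -0.02, -0.06, 1.6, 0, 0.4, -0.02, -0.06, 1.6, 0, 0, -0.02, -0.06, 1.6, 0, 0, -0.02, -0.06, 1.6, 0, 0, -0.02, -0.06, 1.6, 0, 0, -0.02, -0.06, 1.6, 0, 0]
  grip_force: 60

```text
t: 50.3
tcp_pos: [0.4897, 0.3972, 0.3537]
tool_rot: [0.023, 1.0, 0.001, 0.001]
force: [-0.3, -0.1, 5.0]
finger_gap: 0.104
gripper_force: 58.8
```

Run:
```python
from go import *
s=manip.sense();p=s['tcp_pos'];R=Ro.from_quat(s['tool_rot']).as_matrix()
h=np.array([.493,.4325,.075]); xk=np.array([np.cos(1.52),np.sin(1.52),0])
g=p-[0,0,.003]-h; a=g@xk; r=np.hypot(a,g[2]); th0=np.arctan2(g[2],-a); off=np.arctan2(.042,.27); print(p,s['force'],'gap',s['finger_gap'],'r',r,'th',th0-off)
r=.2733
for th in np.arange(1.25,-.03,-.05):
    t=th+off; d=xk*(-r*np.cos(t)+r*np.cos(th0))+[0,0,r*(np.sin(t)-np.sin(th0))]; print(round(th,2),*np.round(R.T@d,3),end='; ')
```

```text
[0.48971387 0.3972116  0.35374113] [-0.28201731 -0.12777308  4.99840105] gap 0.10428700251100703 r 0.27800543086731977 th 1.2887599697736132
1.25 0.0 -0.01 0.002; 1.2 0.0 -0.024 0.004; 1.15 0.0 -0.037 0.007; 1.1 0.0 -0.05 0.011; 1.05 0.0 -0.063 0.016; 1.0 0.0 -0.076 0.021; 0.95 0.001 -0.088 0.027; 0.9 0.001 -0.1 0.033; 0.85 0.001 -0.112 0.04; 0.8 0.001 -0.123 0.048; 0.75 0.001 -0.134 0.056; 0.7 0.001 -0.145 0.065; 0.65 0.001 -0.155 0.074; 0.6 0.001 -0.164 0.084; 0.55 0.001 -0.174 0.094; 0.5 0.001 -0.182 0.104; 0.45 0.001 -0.19 0.116; 0.4 0.001 -0.198 0.127; 0.35 0.001 -0.205 0.139; 0.3 0.001 -0.211 0.151; 0.25 0.001 -0.217 0.163; 0.2 0.002 -0.222 0.176; 0.15 0.002 -0.226 0.189; 0.1 0.002 -0.23 0.202; 0.05 0.002 -0.233 0.215; -0.0 0.002 -0.236 0.229;
```

Scaled: 0.001 m is 0.02, -0.211 m is -4.22.

Call:
drive_effector:
  motion: [0, -0.2, 0.04, 0, 0, 0, -0.48, 0.08, 0, 0, 0, -0.74, 0.14, 0, 0, 0, -1, 0.22, 0, 0, 0, -1.26, 0.32, 0, 0, 0, -1.52, 0.42, 0, 0, 0, -1.76, 0.54, 0, 0, 0, -2, 0.66, 0, 0, 0, -2.24, 0.8, 0, 0, 0, -2.46, 0.96, 0, 0, 0, -2.68, 1.12, 0, 0, 0, -2.9, 1.3, 0, 0, 0, -3.1, 1.48, 0, 0, 0, -3.28, 1.68, 0, 0, 0, -3.48, 1.88, 0, 0, 0, -3.64, 2.08, 0, 0, 0.02, -3.8, 2.32, 0, 0, 0.02, -3.96, 2.54, 0, 0, 0.02, -4.1, 2.78, 0, 0, 0.02, -4.22, 3.02, 0, 0]

```text
t: 52.3
tcp_pos: [0.4789, 0.1867, 0.2002]
tool_rot: [0.023, 1.0, 0.001, 0.001]
force: [2.5, 9.2, -1.8]
finger_gap: 0.105
gripper_force: 58.4
```

Call:
drive_effector:
  motion: [0, -0.12, 0.24, 0, 0, 0, -0.22, 0.5, 0, 0, 0, -0.3, 0.76, 0, 0, 0, -0.34, 0.9, 0, 0, 0, -0.38, 1.02, 0, 0, 0, -0.42, 1.16, 0, 0, 0, -0.44, 1.28, 0, 0, 0, -0.46, 1.4, 0, 0, 0, -0.48, 1.5, 0, 0, 0, -0.5, 1.58, 0, 0, 0, -0.5, 1.62, 0, 0, 0, -0.5, 1.62, 0, 0]

```text
t: 53.5
tcp_pos: [0.4779, 0.1648, 0.1289]
tool_rot: [0.024, 1.0, 0.003, 0.003]
force: [-14.7, 15.8, 72.3]
finger_gap: 0.104
gripper_force: 66.6
```

Run:
```python
from fit import *
for s in clouds():
    W=s['w'].reshape(-1,3); P=W[(W[:,0]>.36)&(W[:,0]<.62)&(W[:,1]>.26)&(W[:,1]<.40)&(W[:,2]>.11)&(W[:,2]<.2)]
    A=np.c_[P[:,1],np.ones(len(P))]; c=np.linalg.lstsq(A,P[:,2],rcond=None)[0]; g=abs(A@c-P[:,2])<.004; c=np.linalg.lstsq(A[g],P[g,2],rcond=None)[0]; print(len(P),'slope',c[0],'z@.32',c@[.32,1])
```

```text
2872 slope 0.001301915524065988 z@.32 0.13628861509889256
1422 slope 0.0039740622255907 z@.32 0.13779210490729965
```

Scaled: -0.006 m is -0.12, -0.003 m is -0.06.

Call:
drive_effector:
  motion: [0, 0.02, -0.06, 0, 0, 0, 0.04, -0.12, 0, 0, 0, 0.04, -0.12, 0, 0]

```text
t: 53.9
tcp_pos: [0.4778, 0.1649, 0.1294]
tool_rot: [0.023, 1.0, 0.002, 0.002]
force: [-4.2, 11.4, 27.4]
finger_gap: 0.094
gripper_force: 61.5
```

Call:
drive_effector:
  motion: [0, 0, 0, 0, 0.4, 0, 0, 0, 0, 0.4, 0, 0, 0, 0, 0.4, 0, 0, 0, 0, 0.4]

```text
t: 54.3
tcp_pos: [0.4767, 0.1626, 0.1255]
tool_rot: [0.023, 1.0, -0.0, -0.001]
force: [0.2, 0.3, 0.4]
finger_gap: 0.396
gripper_force: 0.0
```

Call:
drive_effector:
  motion: [0, 0, -0.4, 0, 0.4, 0, 0, -1, 0, 0.4, 0, 0, -1.8, 0, 0.4, 0, 0, -2.6, 0, 0.4, 0, 0, -3.4, 0, 0.4, 0, 0, -3.4, 0, 0.4]

```text
t: 54.9
tcp_pos: [0.4805, 0.1633, 0.3012]
tool_rot: [0.023, 1.0, 0.0, 0.006]
force: [0.9, 0.0, -0.7]
finger_gap: 0.396
gripper_force: 0.0
```

Run:
```python
from fit import *
from go import delta
ss=clouds()
np.savez('pics/b.npz',a=ss[0]['w'],b=ss[1]['w'],ap=ss[0]['pixels'],bp=ss[1]['pixels'])
for s in ss:
    W=s['w'].reshape(-1,3); P=W[(W[:,0]>.36)&(W[:,0]<.62)&(W[:,1]>.26)&(W[:,1]<.40)&(W[:,2]>.11)&(W[:,2]<.2)]
    A=np.c_[P[:,1],np.ones(len(P))]; c=np.linalg.lstsq(A,P[:,2],rcond=None)[0]; g=abs(A@c-P[:,2])<.004; c=np.linalg.lstsq(A[g],P[g,2],rcond=None)[0]; print(len(P),'slope',c[0],'z@.32',c@[.32,1])
    # vent: pixels lower than roof
    V=W[(np.hypot(W[:,0]-.486,W[:,1]-.289)<.03)&(W[:,2]<.128)]; print('vent low',len(V),V.mean(0) if len(V) else '')
    for nm,a in dict(plug=(.47,.54,.02,.09,.04,.06),ctrl=(.54,.66,.11,.21,.044,.052),btn=(.57,.64,.13,.19,.0535,.075)).items():
        p=W[(W[:,0]>a[0])&(W[:,0]<a[1])&(W[:,1]>a[2])&(W[:,1]<a[3])&(W[:,2]>a[4])&(W[:,2]<a[5])]
        if len(p)>5: r=cv2.minAreaRect(p[:,:2].astype(np.float32)); print(nm,len(p),np.round(r[0],4),np.round(r[1],4),'med',np.round(np.median(p,0),4),'mean',p.mean(0).round(4))
im=ss[0]['pixels'][160:290,160:300,::-1]; im2=ss[1]['pixels'][100:230,170:340,::-1]
cv2.imwrite('pics/s6.png',np.hstack([cv2.resize(im,(350,325),interpolation=cv2.INTER_CUBIC),cv2.resize(im2,(425,325),interpolation=cv2.INTER_CUBIC)]))
```

```text
2266 slope -0.0026926278902735332 z@.32 0.1365376252314109
vent low 0 
plug 90 [0.5053 0.0556] [0.0352 0.0346] med [0.5069 0.0542 0.0464] mean [0.5056 0.0547 0.0467]
ctrl 267 [0.6076 0.1676] [0.0803 0.079 ] med [0.6006 0.1769 0.0474] mean [0.6046 0.1727 0.0476]
btn 99 [0.6085 0.1591] [0.0451 0.056 ] med [0.6054 0.151  0.0607] mean [0.6054 0.1515 0.0613]
1993 slope 0.0017167055497523697 z@.32 0.13786565938031975
vent low 21 [0.48860297 0.3025824  0.12191246]
plug 115 [0.5028 0.0537] [0.0373 0.0374] med [0.503  0.0509 0.048 ] mean [0.5024 0.0519 0.0475]
ctrl 306 [0.5944 0.1673] [0.0851 0.1059] med [0.5954 0.1746 0.0487] mean [0.5999 0.1699 0.0486]
btn 87 [0.6041 0.1565] [0.0488 0.0343] med [0.5993 0.145  0.0616] mean [0.5998 0.1465 0.0627]
```

View pics/s6.png

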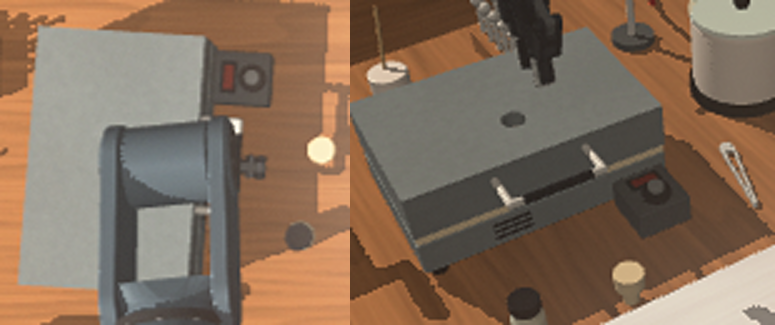

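Hood is flat and shut; button is the dark disc at top pixel (261,191), vent at side pixel (235,148). Locate both precisely.

Create loc.py:
```python
from h import *
def ray(s,u,v,z):
    d=s['R'].T@np.array([(u-s['cx'])/s['f'],(v-s['cy'])/s['f'],1]); o=-s['R'].T@s['t']; return o+d*(z-o[2])/d[2]
def dark(s,u,v,r,thr,z):
    g=cv2.cvtColor(s['pixels'],cv2.COLOR_RGB2GRAY).astype(float); sub=g[v-r:v+r+1,u-r:u+r+1]; m=sub<thr
    n,l,st,ce=cv2.connectedComponentsWithStats(m.astype(np.uint8)); 
    if n<2: return print('none',sub.min())
    k=1+np.argmax(st[1:,4]); print(st[k],'world',ray(s,u-r+ce[k][0],v-r+ce[k][1],z).round(4))
```

Run:
```python
from loc import *
t=snap('top'); s=snap('side')
for S,u,v,r in((t,261,191,6),(s,292,175,8)):
    w=cloud(S); b=w[v-2:v+3,u-2:u+3].reshape(-1,3); print('btn',np.median(b,0).round(4),ray(S,u,v,.06).round(4))
    print(np.round(w[v-r:v+r+1,u-r:u+r+1,2]*1000).astype(int))
g=cv2.cvtColor(s['pixels'],cv2.COLOR_RGB2GRAY); print(g[139:157,225:247])
dark(s,235,148,11,(int(g[135:140,225:245].mean())+int(g[147:149,233:237].mean()))/2,.137)
```

```text
btn [0.6022 0.1472 0.0666] [0.6031 0.1481 0.06  ]
[[42 46 43 47 50 52 51 49 51 51 51 45 43]
 [45 40 43 66 53 54 57 60 63 51 50 42 47]
 [51 45 62 55 61 58 55 60 54 60 55 46 47]
 [48 61 56 68 67 67 68 60 64 60 52 51 48]
 [53 59 55 67 68 70 69 70 60 52 54 49 47]
 [65 64 73 65 62 65 67 66 61 58 53 46 48]
 [59 59 56 68 72 71 68 71 67 59 58 52 45]
 [57 58 63 74 65 68 67 62 62 58 60 48 45]
 [48 67 62 57 65 71 66 58 58 57 50 39 42]
 [46 61 60 51 60 60 60 61 60 60 48 47 48]
 [52 46 47 56 60 58 55 53 58 46 52 41 46]
 [52 44 47 50 45 55 49 44 51 47 52 43 45]
 [54 51 46 46 45 47 52 44 49 52 46 49 45]]
btn [nan nan nan] [0.6033 0.1523 0.06  ]
[[                  53                   50                   48
                    48                   48                   48
                    50                   51                   48
                    49                   48                   48
                     1                    1                    2
                    -1                    0]
 [                  51                   47                   42
                    48     
[... 6909 characters left out ...]
 121 118 117 117
  118 117 117 117]
 [119 117 115 116 116 116 119 120 120 120 119 120 119 119 118 119 117 117
  117 117 119 117]
 [117 116 117 119 118 117 116 118 118 119 119 118 118 118 116 115 117 118
  118 117 118 117]
 [117 117 117 116 116 118 117 117 118 117 119 119 118 118 115 115 115 116
  118 118 118 117]
 [117 117 118 118 119 119 119 119 118 118 118 118 118 118 116 117 117 116
  116 118 117 117]
 [118 115 117 118 119 118 119 116 115 115 118 119 119 119 116 116 116 118
  118 117 118 118]
 [117 116 117 117 117 117 117 114 116 118 118 118 118 118 116 116 116 118
  118 118 118 119]]
[ 6  8 10  6 47] world [0.4832 0.2899 0.137 ]<stdin>:5: RuntimeWarning: invalid value encountered in cast
```

```bash
python3 go.py .603 .151 .12
```

```text
t 55.1 tcp [0.4763 0.1629 0.2947] psi 1.5249 F [-0.5  0.2  0.1] gap 0.401 -> d [-0.1278 -0.0059  0.1743] turn 0
```

Call:
drive_effector:
  motion: [-0.8, -0.08, 0.4, 0, 0, -1.6, -0.16, 1, 0, 0, -2.46, -0.36, 1.8, 0, 0, -2.46, -0.36, 2.6, 0, 0, -2.46, -0.36, 3.3, 0, 0, -2.46, -0.36, 3.6, 0, 0, -2.46, -0.36, 3.6, 0, 0, -2.46, -0.36, 3.6, 0, 0]

```text
t: 55.9
tcp_pos: [0.5996, 0.1398, 0.1166]
tool_rot: [0.023, 1.0, 0.0, 0.0]
force: [-0.9, 0.3, 0.9]
finger_gap: -0.002
gripper_force: 0.0
```

```bash
python3 go.py .603 .151 .095
```

```text
t 55.9 tcp [0.5996 0.1398 0.1166] psi 1.5254 F [-0.9  0.3  0.9] gap -0.002 -> d [-0.0028  0.0113  0.0216] turn 0
```

Scaled: 0.03 m is 0.6, 0.028 m is 0.56.

Call:
drive_effector:
  motion: [-0.04, 0.12, 0, 0, 0, -0.06, 0.22, 0.2, 0, 0, -0.06, 0.22, 0.4, 0, 0, -0.06, 0.22, 0.46, 0, 0, -0.06, 0.22, 0.52, 0, 0, -0.06, 0.22, 0.56, 0, 0, -0.06, 0.22, 0.6, 0, 0, -0.06, 0.22, 0.6, 0, 0]

```text
t: 56.7
tcp_pos: [0.6024, 0.1506, 0.0864]
tool_rot: [0.023, 1.0, 0.0, -0.001]
force: [-0.9, 1.4, 4.3]
finger_gap: -0.006
gripper_force: 1.8
```

Call:
drive_effector:
  motion: [0, 0, 0.02, 0, 0, 0, 0, 0.04, 0, 0, 0, 0, 0.04, 0, 0, 0, 0, 0.04, 0, 0]

```text
t: 57.1
tcp_pos: [0.6025, 0.1506, 0.086]
tool_rot: [0.023, 1.0, 0.0, -0.0]
force: [-4.6, 0.6, 11.4]
finger_gap: 0.001
gripper_force: 5.6
```

Call:
drive_effector:
  motion: [0, 0, -0.2, 0, 0, 0, 0, -0.8, 0, 0.2, 0, 0, -1.6, 0, 0.4, 0, 0, -2.4, 0, 0.6, 0, 0, -2.4, 0, 0.6]

```text
t: 57.6
tcp_pos: [0.6077, 0.1506, 0.2109]
tool_rot: [0.023, 1.0, 0.0, 0.007]
force: [0.9, 0.1, -0.3]
finger_gap: 0.594
gripper_force: 0.0
```

```bash
python3 go.py .504 .054 .12 .96
```

```text
t 57.6 tcp [0.6077 0.1506 0.2109] psi 1.5252 F [ 0.9  0.1 -0.3] gap 0.594 -> d [ 0.1005 -0.1013  0.0893] turn 0.5652
```

Button pressed to its stop. Now the plug.

Units first: shifts go in units of 50 mm. So 0.1 m is 2, -0.097 m is -1.94.

```bash
python3 go.py .504 .0545 .12
```

```text
t 57.6 tcp [0.6077 0.1506 0.2109] psi 1.5252 F [ 0.9  0.1 -0.3] gap 0.594 -> d [ 0.1005 -0.1008  0.0893] turn 0
```

Call:
drive_effector:
  motion: [0.6, -0.6, 0.2, 0, 0.7, 1.3, -1.3, 0.6, 0, 0.7, 2, -1.94, 1.2, 0, 0.7, 2, -1.94, 1.6, 0, 0.7, 2, -1.94, 1.8, 0, 0.7, 2, -1.94, 1.8, 0, 0.7]

```text
t: 58.2
tcp_pos: [0.4989, 0.058, 0.1131]
tool_rot: [0.023, 1.0, 0.0, -0.001]
force: [-0.7, 0.6, -0.8]
finger_gap: 0.701
gripper_force: 0.0
```

```bash
python3 go.py .504 .0545 .051 1.5252
```

Run:
```python
from loc import *
t=snap('top')
w=cloud(t).reshape(-1,3); 
g=cv2.cvtColor(t['pixels'],cv2.COLOR_RGB2GRAY); dark(t,210,225,12,90,.137); print(g[225,196:226],g[212:238,210])
```

```text
t 58.2 tcp [0.4989 0.058  0.1131] psi 1.5245 F [-0.7  0.6 -0.8] gap 0.701 -> d [-0.0053 -0.0032  0.0621] turn -0.0007
[13  8  3  5  5] world [0.4893 0.2989 0.137 ]
[168 168 167 165 164 166 165 166 166 170 169 169 167 168 129  83 109 128
 165 174 158 163 167 175 174 168 168 167 167 165] [163 164 165 167 168 167 170 167 169 169 150 134 120 129 141 166 169 166
 165 164 166 166 165 167 169 168]
```

Call:
drive_effector:
  motion: [-0.1, -0.06, 0.4, 0, 0.7, -0.1, -0.06, 0.8, 0, 0.7, -0.1, -0.06, 1.1, 0, 0.7, -0.1, -0.06, 1.24, 0, 0.7, -0.1, -0.06, 1.24, 0, 0.7, -0.1, -0.06, 1.24, 0, 0, -0.1, -0.06, 1.24, 0, 0, -0.1, -0.06, 1.24, 0, 0, -0.1, -0.06, 1.24, 0, 0, -0.1, -0.06, 1.24, 0, 0, -0.1, -0.06, 1.24, 0, 0]
  grip_force: 30

```text
t: 59.35
tcp_pos: [0.5044, 0.055, 0.0533]
tool_rot: [0.023, 1.0, 0.0, 0.001]
force: [-0.2, 1.6, 6.2]
finger_gap: 0.428
gripper_force: 30.3
```

```bash
python3 go.py .4855 .2895 .25
```

Run:
```python
from loc import *
t=snap('top')
g=cv2.cvtColor(t['pixels'],cv2.COLOR_RGB2GRAY); dark(t,211,225,10,150,.137); print(g[217:233,203:221])
```

```text
t 59.4 tcp [0.5044 0.055  0.0533] psi 1.5248 F [-0.2  1.6  6.2] gap 0.428 -> d [ 0.0292  0.2334 -0.1968] turn 0
[ 9  5  8 10 42] world [0.4839 0.2956 0.137 ]
[[167 164 165 165 166 168 168 166 167 169 167 167 163 165 164 166 166 165]
 [164 165 166 167 167 167 165 165 168 167 167 166 164 166 166 168 168 167]
 [167 164 165 166 168 167 167 166 168 169 160 152 152 162 167 168 168 168]
 [166 166 165 166 166 167 167 167 158 140 118 118 156 166 168 174 171 167]
 [166 163 163 164 166 166 167 169 131  90  81 130 170 158 162 171 175 169]
 [165 163 163 166 165 166 168 148 101  79 110 155 172 165 164 166 179 172]
 [166 164 163 166 167 166 168 133  84 126 124 147 173 171 166 155 171 175]
 [166 166 167 169 168 167 170 119  74 131 124 140 154 152 158 151 170 177]
 [164 167 166 169 169 167 170 128  81 107 127 163 171 156 160 167 175 173]
 [166 166 165 168 167 167 168 139  95  94 124 164 172 168 163 158 166 169]
 [165 164 166 166 166 165 166 165 126  85 112 152 172 177 167 158 165 166]
 [166 165 165 165 166 166 165 166 164 123  90 104 137 149 149 155 164 167]
 [166 168 167 165 166 165 166 166 168 167 149 143 143 145 160 164 165 165]
 [167 168 166 168 166 166 163 164 167 169 169 166 165 164 168 165 166 166]
 [164 166 166 169 166 164 164 165 165 168 167 167 165 165 165 168 168 168]
 [165 163 167 170 169 167 168 165 166 167 166 165 164 163 165 167 167 167]]
```

Scaled: -0.15 m is -3, 0.233 m is 4.66.

Call:
drive_effector:
  motion: [0, 0, -0.4, 0, 0, 0, 0, -1.2, 0, 0, 0, 0, -2, 0, 0, 0, 0.4, -3, 0, 0, 0.1, 1, -3.6, 0, 0, 0.2, 1.8, -3.7, 0, 0, 0.32, 2.6, -3.7, 0, 0, 0.44, 3.4, -3.7, 0, 0, 0.54, 4.1, -3.7, 0, 0, 0.58, 4.5, -3.7, 0, 0, 0.58, 4.66, -3.7, 0, 0, 0.58, 4.66, -3.7, 0, 0, 0.58, 4.66, -3.7, 0, 0]

```text
t: 60.7
tcp_pos: [0.485, 0.288, 0.2371]
tool_rot: [0.023, 1.0, -0.0, -0.0]
force: [-0.6, 0.3, 0.1]
finger_gap: 0.427
gripper_force: 30.4
```

```bash
python3 go.py .4845 .2888 .19
```

Run:
```python
from loc import *
for n in('top','side'):
    s=snap(n); save(s,n+'7.png')
    W=cloud(s).reshape(-1,3); P=W[(np.hypot(W[:,0]-.485,W[:,1]-.29)<.035)&(W[:,2]>.145)&(W[:,2]<.215)]
    print(n,len(P),P.min(0) if len(P) else '',P.max(0) if len(P) else '')
im=s['pixels'][90:210,175:315,::-1]; cv2.imwrite('pics/s7.png',cv2.resize(im,None,fx=4,fy=4,interpolation=cv2.INTER_CUBIC))
print(ray(dict(np.load('pics/top0.npz'),f=453.947),214.5,224.3,.137))
```

```text
t 60.7 tcp [0.485  0.288  0.2371] psi 1.5246 F [-0.6  0.3  0.1] gap 0.427 -> d [0.0005 0.0008 0.0471] turn 0
top 1 [0.50373597 0.28044212 0.21459824] [0.50373597 0.28044212 0.21459824]
side 42 [0.46620188 0.27161731 0.18357732] [0.49052014 0.28878652 0.21495409]
[0.48514459 0.28931833 0.137     ]
```

View pics/s7.png

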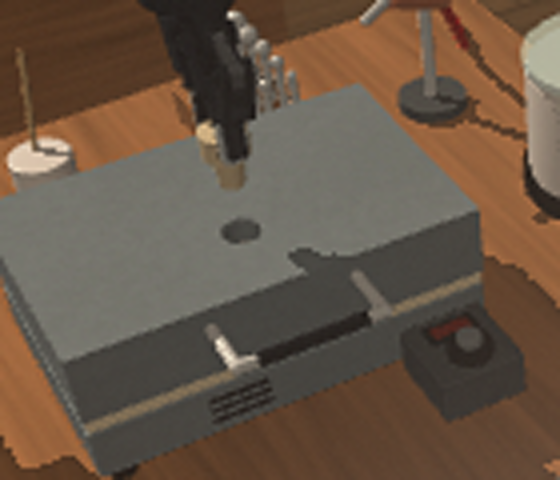

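Plug held upright (foot at crop (231,181)), hole at crop (241,231). Check alignment in the same camera.

Run:
```python
from loc import *
s=snap('side'); print(ray(s,232.8,135.3,.184),ray(s,235.2,147.7,.137))
```

```text
[0.48452195 0.28727025 0.184     ] [0.48397782 0.28773895 0.137     ]
```

Call:
drive_effector:
  motion: [0, 0.02, 0.2, 0, 0, 0, 0.02, 0.5, 0, 0, 0, 0.02, 0.74, 0, 0, 0, 0.02, 0.9, 0, 0, 0, 0.02, 0.9, 0, 0, 0, 0.02, 0.9, 0, 0]

```text
t: 61.45
tcp_pos: [0.4853, 0.29, 0.1921]
tool_rot: [0.023, 1.0, -0.0, -0.0]
force: [-0.1, -0.3, -0.1]
finger_gap: 0.428
gripper_force: 30.4
```

Run:
```python
from loc import *
s=snap('side'); im=s['pixels'][120:170,210:260,::-1]; cv2.imwrite('pics/s8.png',cv2.resize(im,None,fx=10,fy=10,interpolation=cv2.INTER_CUBIC))
```

```bash
python3 go.py .485 .289 .165
```

```text
t 61.5 tcp [0.4856 0.2902 0.1926] psi 1.5251 F [-0.7 -0.5  0.1] gap 0.428 -> d [ 0.0005 -0.0012  0.0276] turn 0
```

View pics/s8.png

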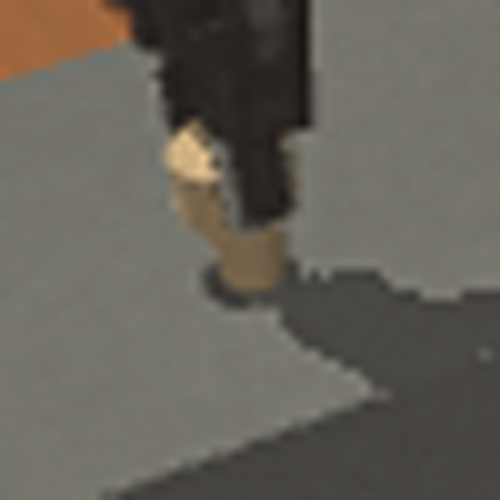

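Stem is over the hole, centred within a couple of mm. Lower.

Scaled: 0.026 m is 0.52, 0.025 m is 0.5.

Call:
drive_effector:
  motion: [0, -0.02, 0.08, 0, 0, 0, -0.02, 0.18, 0, 0, 0, -0.02, 0.26, 0, 0, 0, -0.02, 0.34, 0, 0, 0, -0.02, 0.4, 0, 0, 0, -0.02, 0.46, 0, 0, 0, -0.02, 0.5, 0, 0, 0, -0.02, 0.52, 0, 0, 0, -0.02, 0.52, 0, 0]

```text
t: 62.4
tcp_pos: [0.4851, 0.289, 0.1662]
tool_rot: [0.023, 1.0, -0.0, -0.0]
force: [-0.2, 0.1, -0.2]
finger_gap: 0.425
gripper_force: 30.4
```

No contact force: the stem is inside. Release and leave.

Scaled: -0.16 m is -3.2, -0.14 m is -2.8.

Call:
drive_effector:
  motion: [0, 0, 0.01, 0, 0.5, 0, 0, 0.01, 0, 0.65, 0, 0, 0.01, 0, 0.7, 0, 0, 0.01, 0, 0.7, 0, 0, -0.4, 0, 0.7, 0, 0, -1.2, 0, 0.7, 0, 0, -2, 0, 0.7, 1, 0, -2.8, 0, 0.7, 1.6, 0.8, -3.2, 0, 0.7, 1.6, 1.8, -3.2, 0, 0.7, 1.6, 2.8, -3.2, 0, 0.7, 1.6, 2.8, -3.2, 0, 0.7, 1.6, 2.8, -3.2, 0, 0.7]

```text
t: 63.7
tcp_pos: [0.4111, 0.4338, 0.3259]
tool_rot: [0.021, 1.0, -0.0, -0.0]
force: [0.5, -0.6, -0.6]
finger_gap: 0.702
gripper_force: 0.0
```

Run:
```python
from fit import *
ss=clouds()
for s in ss:
    W=s['w'].reshape(-1,3); P=W[(np.hypot(W[:,0]-.485,W[:,1]-.289)<.03)&(W[:,2]>.146)&(W[:,2]<.2)]
    if len(P): print(len(P),cv2.minAreaRect(P[:,:2].astype(np.float32))[:2],np.median(P[:,2]),P[:,2].max())
a=ss[1]['pixels'][60:400,140:540,::-1]; cv2.imwrite('pics/s9.png',cv2.resize(a,(700,595),interpolation=cv2.INTER_CUBIC))
```

```text
114 ((0.48334255814552307, 0.2897951304912567), (0.0365944430232048, 0.04360933601856232)) 0.1583231512448947 0.16610173770225123
113 ((0.48288407921791077, 0.28598544001579285), (0.03720301389694214, 0.03787997364997864)) 0.1585113666041024 0.16298611318997375
```

View pics/s9.png

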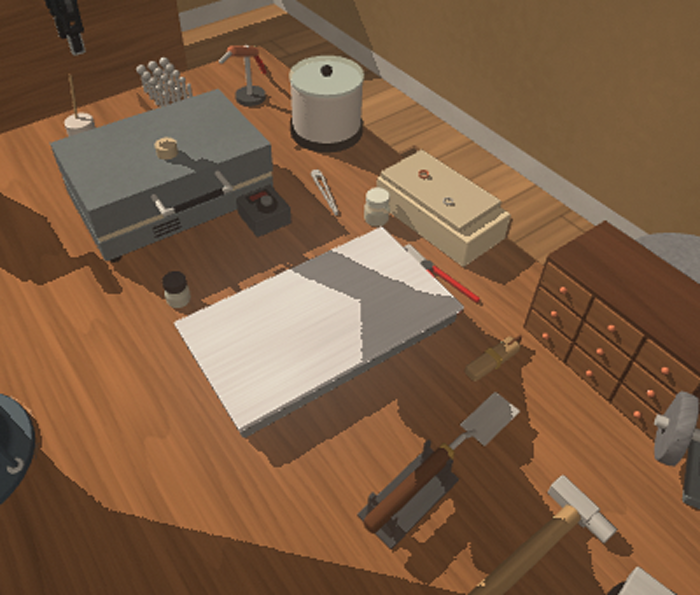

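The plug is seated at (166,148) with its head on the hood. The hood is shut, the spatula is in its rest, and nothing else has moved.

```bash
python3 -c "
from station import manip
print(manip.sign_off())"
```

```text
the job is handed in; nothing more can be done
None
```

I've handed in the job at about 64 s: three racks stand on the deck, the hood is shut, the button was pressed to its stop, and the plug and spatula are in place. One slip: my commanded pose overshot as the hood shut, so the wrist force briefly read about 72 N on its handle (limit 120 N).

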